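Make up a coin dispatch tray: load, set the count wheel, add the tracking tag

ROBOT

A 6-joint arm with a two-finger parallel gripper is mounted at the origin on the work surface. World frame = base frame: x ahead of the robot, y to its left, z up, the work surface at z = 0. Lengths are in m, angles in rad, forces in N, time in s.
With the tool pointing down it reaches from about 0.25 to 0.725 m from the base axis. Payload 9.7 kg.
Tool frame: the origin (TCP) lies between the finger pads; the fingertips stand 11 mm ahead of it and the grasp point (between the pads) lies 8 mm behind it; z points along the fingers, y is the direction in which the jaws open and shut (so a half turn about z gives the same grasp; the last joint's range is limited). The gripper opens to 85 mm and grips with 20 to 120 N. Pads are 22 mm wide; open, the fingers measure 114 mm over their backs; the gripper's body (76 mm by 85 mm) begins 54 mm behind the grasp point. The pads swing forward as they close: fully open they stand 13 mm farther back than shut.
Start: joints at [-1.13, 0.087, 0.176, 1.66, 0, 1.571], TCP at [0.235, -0.497, 0.242] pointing down, gripper open.
Joint ranges: [-3.13, 3.13], [-0.85, 1.81], [-1.15, 1.24], [-2.2, 2.28], [-1.44, 1.52], [-3.14, 3.14]. Speed limits (rad/s): [2.22, 2.22, 2.57, 3.14, 3.14, 3.14].

INTERFACE

Orientations are given as a rotation vector (axis times angle).
In Python, from station import sensors, cams, job gives the robot as it stands. The module is installed in compiled form; this text tells all that it offers.
- The arm moves only by the shell command python3 -m jog 'ROWS'. ROWS is JSON, a list of rows, each an object with "linear": the shift along the tool's x, y, z normalised to -1 to 1, where 1 is 12 cm, a list of three; "turn": the turn about the tool's z normalised to -1 to 1, where 1 is pi/2 rad; "hand": the gripper's target within -1 to 1 (shut at 1, half-way at 0, fully open at -1). A call has 1 to 5 rows; each row shifts and turns the commanded pose from where the row before left it, along the tool's axes as they then stand; what a row does not reach is not made up. A row lasts 1/10 s, in which the tool goes at most 50 mm and 8.59 degrees, less where a joint would pass 70% of its speed; a pose out of reach is approached as far as the arm can. A call with a number of a shift or a turn outside -1 to 1 is refused whole. A call with a gripper value outside its range is refused whole. The fingers move at their own pace and stop on an object; the grip force is fixed at half the most. Time passes only in rows, so rows that do not move let the fingers close. It gives the time, the measured TCP pose, the force and the opening at its end, in the units of the state.
- sensors.get_obs(): the state, without advancing time (a new reading comes with each control period).
- cams.camera(name): name is "scene" or "top" or "wrist"; returns a dict with "img" (480x640x3 uint8, red, green, blue), "mtx" (3x3 intrinsics, pixels), "dist_coeffs" ([k1, k2, p1, p2, k3] as OpenCV has them; the pictures are not rectified), "extrinsics" (4x4, takes a point from camera to world coordinates). Camera axes: x right, y down, z forward; pixel columns grow to the right and rows downward; lengths in m; the calibration is good to about 2 mm. A picture is of the moment at which its call begins. There is no depth.
- job.sign_off(): hands the job in, once; it reports no verdict.
The state is a dict: "t": time; "q": joint angles; "qd": joint speeds; "effort": joint torques, N m; "ee_pos": TCP position; "orientation": TCP orientation; "contact_force": force on the tool from outside, world axes, zero at the start; "ft_torque": the same for the moment, N m; "width": finger opening in m.
Only numpy, scipy, OpenCV 4.12 (cv2) and the standard library are available. Lean on these libraries where they do the work, as an engineer would, in place of code of your own. Each camera call takes 0.05 s, during which the arm holds its last target.

TASK

Make up the coin tray for dispatch: put every coin tube that is on the counter into the tray's long bay and roll the count wheel, ridge by ridge, until its uppermost digit is the number of tubes in the bay. Only when the bay and the wheel are right, pull the tracking tag out of its charging dock and put it in the tray's small pocket; leave the stamp, the sponge cup and the stapler where they are.

Things in the scene. Friction and masses are not known exactly. Their poses are not given: they have to be found in the camera images.
- tube0_center (a point): Centre of a square coin tube, 32 x 32 x 60 mm, about 0.2 kg, rigid grey plastic, brass coins in its windows, round white cap within the 32 mm square. z runs along its length to the cap, x and y square to its flat sides. Starts upright on the counter. Four to six of the six tubes are present; an absent one reads None. It may stand or lie in the bay.
- tube1_center (a point): Centre of a square coin tube, 32 x 32 x 60 mm, about 0.2 kg, rigid grey plastic, brass coins in its windows, round white cap within the 32 mm square. z runs along its length to the cap, x and y square to its flat sides. Starts upright on the counter. Four to six of the six tubes are present; an absent one reads None. It may stand or lie in the bay.
- tube2_center (a point): Centre of a square coin tube, 32 x 32 x 60 mm, about 0.2 kg, rigid grey plastic, brass coins in its windows, round white cap within the 32 mm square. z runs along its length to the cap, x and y square to its flat sides. Starts upright on the counter. Four to six of the six tubes are present; an absent one reads None. It may stand or lie in the bay.
- tube3_center (a point): Centre of a square coin tube, 32 x 32 x 60 mm, about 0.2 kg, rigid grey plastic, brass coins in its windows, round white cap within the 32 mm square. z runs along its length to the cap, x and y square to its flat sides. Starts upright on the counter. Four to six of the six tubes are present; an absent one reads None. It may stand or lie in the bay.
- tube4_center (a point): Centre of a square coin tube, 32 x 32 x 60 mm, about 0.2 kg, rigid grey plastic, brass coins in its windows, round white cap within the 32 mm square. z runs along its length to the cap, x and y square to its flat sides. Starts upright on the counter. Four to six of the six tubes are present; an absent one reads None. It may stand or lie in the bay.
- tube5_center (a point): Centre of a square coin tube, 32 x 32 x 60 mm, about 0.2 kg, rigid grey plastic, brass coins in its windows, round white cap within the 32 mm square. z runs along its length to the cap, x and y square to its flat sides. Starts upright on the counter. Four to six of the six tubes are present; an absent one reads None. It may stand or lie in the bay.
- tube_bay (a point): Centre of the inner floor of the tray's long bay, 4 mm above the counter. The aluminium tray is fixed; axes turn with it: x across it (away from the robot), y along it, z up. The bay is 90 mm (x) by 280 mm (y) inside; tray walls are 5 mm thick, tops 22 mm above the counter. The pocket adjoins its +y end, the count wheel its -y end.
- tag_pocket (a point): Centre of the inner floor of the tray's small tag pocket, 90 mm (x) by 80 mm (y) inside, floor 4 mm above the counter, axes as the bay's.
- wheel_axle (a point): Centre of the count wheel on its axle (along y), 50 mm above the counter, axes as the bay's. 30 mm wide, 8 black ridges 4 mm thick, tips 46 mm from the axle; flat white digit faces between, 27 mm from it. At rest a digit is uppermost, the nearest ridges 22.5 deg either side of the top. Grey housing: cheeks at y 17 to 23 mm either side reach 58 mm above the counter, end walls (x 49 to 55 mm) 40 mm.
- count_wheel (a joint): Turn of the count wheel, rad: digit (0 to 7) x 0.785 when that digit is uppermost. Pushing the top ridges away from the robot (+x of wheel_axle) raises the digit, back lowers it. A sprung detent (about 3 N at the ridge tips) holds each digit; the ridges are smooth; pushed past half-way the wheel snaps on to the next. Stops just below 0 and above 7. Starts at 0 or 1.
- tag_center (a point): Centre of the tracking tag, 60 mm high, 90 g: white case 28 (x) x 44 (y) x 40 mm on a steel plug tongue 18 x 36 mm that is 20 mm long and ends 30 mm below this point (-z); case centre 10 mm above this point. Starts upright, tongue in the dock, case on the dock's top, this point 36 mm above the counter. It may stand or lie in the pocket.
- dock_mouth (a point): Centre of the dock's slot, on its flat top 26 mm above the counter; z up, x and y as the plugged tag's. The dock is a fixed black block 90 x 90 mm. Two sprung balls hold the tongue: pulling it straight up takes roughly 8 to 12 N in the first 6 mm; it is clear after 20 mm.
- stamp_mid (a point): Bystander: wooden hand stamp, 38 mm wide, 75 mm high, standing; point half-way up. Leave alone.
- cup_mid (a point): Bystander: low white sponge cup, 70 mm wide, 32 mm high; point half-way up. Leave alone.
- stapler_mid (a point): Bystander: black stapler, 130 x 34 x 42 mm, x along its length; point half-way up. Leave alone.

How it is judged:
By the outcome, as a careful person would: the job done as asked, in the order asked, and still so for the second after the job is handed in, with the robot touching nothing.
Of tube3, tube4, tube5 only 1 to 3 are there at a start; the rules pass over those that are not, and their reading is None.
At some moment in a run one of tube0, tube1, tube2, tube3, tube4, tube5 may be knocked a few centimetres aside while the robot is not near it.
Once in a run the grip may slacken for a moment while it holds something.
It also fails if it takes over 210 s, if anything falls off the work surface, if the arm or the gripper's body presses on something with over 40 N, if the wrist force passes 120 N, or if a joint passes its speed limit or range.

## Working session

There is one attempt and no reset: what is moved stays moved. The work goes in short steps, Python scripts to look and compute and a shell command to move; the robot and the scene stay as the last step left them, time stands still between calls to the robot, and variables do not carry over. Pictures are saved under pics/ and viewed, and the job is handed in when it is done.

```bash
mkdir -p pics; ls; python3 - <<'E'
from station import sensors,cams
import cv2
o=sensors.get_obs();print(o)
for n in ["scene","top","wrist"]:
    c=cams.camera(n);cv2.imwrite(f"pics/{n}0.png",c["img"][:,:,::-1]);print(n,c["mtx"].tolist(),c["dist_coeffs"],c["extrinsics"].tolist() if hasattr(c["extrinsics"],'tolist') else c["extrinsics"])
E
```

```text
pics
{'t': 0.0, 'q': array([-1.12999192e+00,  8.74574981e-02,  1.75091563e-01,  1.65977443e+00,
       -6.23083373e-06,  1.57079194e+00]), 'qd': array([-0.00115807, -0.00139631, -0.00078716, -0.00025057, -0.0004494 ,
        0.00040943]), 'effort': array([ 1.10652963e-03, -5.20389211e+01,  4.64800107e+01,  1.63824070e-02,
       -8.62715228e-05,  1.01679910e-05]), 'ee_pos': array([ 0.23457213, -0.4972279 ,  0.24156262]), 'orientation': array([-3.06431625e+00, -6.86541913e-01,  4.70907406e-04]), 'contact_force': array([-0.35779054, -0.30989553, -0.14381995]), 'ft_torque': array([ 0.00710984, -0.01646611,  0.01641031]), 'width': 0.08561926288031231}
scene [[482.3785520973468, 0.0, 319.1279678715008], [0.0, 482.3785520973468, 232.13459763739525], [0.0, 0.0, 1.0]] [-0.01864864  0.          0.          0.          0.        ] [[0.03847186905720481, 0.7931855166591872, -0.6077636476899086, 1.1935528203926842], [0.9991424986834005, -0.021219946593929142, 0.03555251314944511, -0.07276793111521074], [0.01530302636526376, -0.6086102611923734, -0.7933217300411071, 0.8316077100899225], [0.0, 0.0
[... 234 characters left out ...]
.15605250968709802, 0.3564459935402342], [-0.9997742928323942, -0.017602441000909692, -0.011896111225768558, -0.03253683629002903], [0.014495821451559199, -0.15583252036202902, -0.9876771217144105, 1.5847592711100884], [0.0, 0.0, 0.0, 1.0]]
wrist [[335.39986612380557, 0.0, 322.7907629031789], [0.0, 335.39986612380557, 235.42124662035314], [0.0, 0.0, 1.0]] [-0.05711016  0.          0.          0.          0.        ] [[0.4267457440267619, -0.8587519243652357, -0.2836074793690194, 0.3066447413325756], [-0.9043694420978204, -0.405910148803699, -0.13173026720474892, -0.4634673945503866], [-0.0019955336932958216, 0.3127012687808642, -0.9498494271978668, 0.37165287227425375], [0.0, 0.0, 0.0, 1.0]]
```

View pics/top0.png

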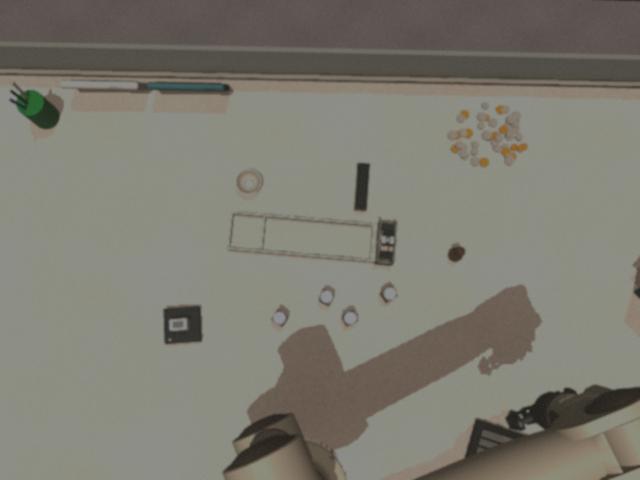

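View pics/scene0.png

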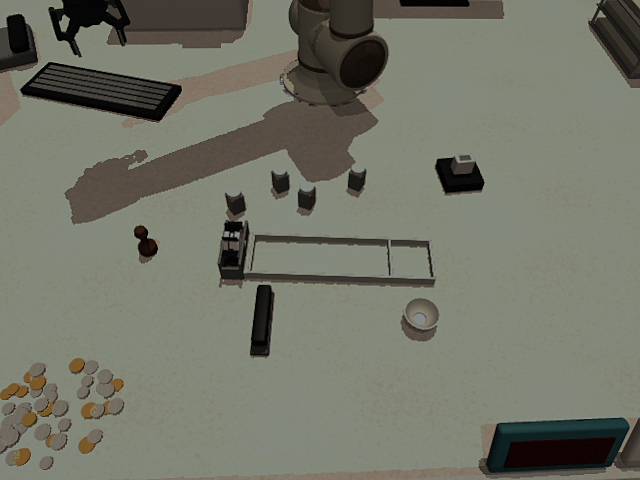

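View pics/wrist0.png

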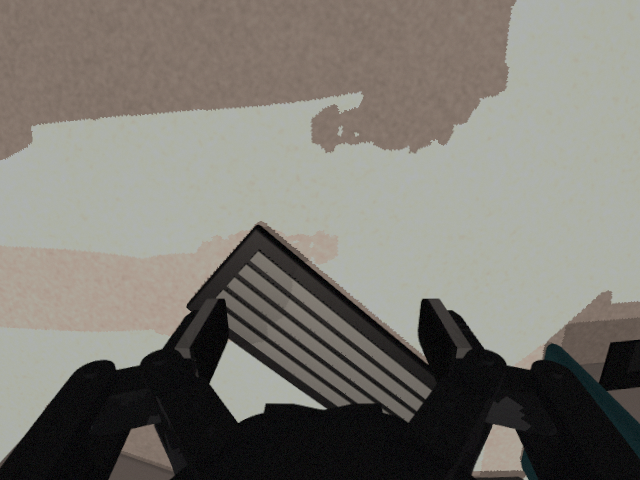

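```bash
cat > h.py <<'E'
import numpy as np,cv2
from station import sensors,cams
from scipy.spatial.transform import Rotation as R
def ray(c,uv):
    p=cv2.undistortPoints(np.array([[uv]],float),np.array(c["mtx"]),np.array(c["dist_coeffs"]))[0,0]
    E=np.array(c["extrinsics"]);return E[:3,3],E[:3,:3]@np.array([p[0],p[1],1])
def un(c,uv,z):
    o,d=ray(c,uv);return o+d*(z-o[2])/d[2]
def tri(c1,u1,c2,u2):
    o1,d1=ray(c1,u1);o2,d2=ray(c2,u2)
    A=np.stack([d1,-d2],1);s,_,_,_=np.linalg.lstsq(A,o2-o1,rcond=None)
    a=o1+s[0]*d1;b=o2+s[1]*d2;return (a+b)/2,np.linalg.norm(a-b)
def proj(c,P):
    E=np.linalg.inv(np.array(c["extrinsics"]));
    return cv2.projectPoints(np.atleast_2d(np.array(P,float)),cv2.Rodrigues(E[:3,:3])[0],E[:3,3],np.array(c["mtx"]),np.array(c["dist_coeffs"]))[0][:,0]
def crop(img,x,y,w,h,s,name,bright=1.5):
    a=img[y:y+h,x:x+w,::-1];a=np.clip(a.astype(float)*bright,0,255).astype('uint8')
    a=cv2.resize(a,None,fx=s,fy=s,interpolation=cv2.INTER_CUBIC)
    for i in range(0,w,10):
        cv2.line(a,(i*s,0),(i*s,6 if i%50 else 14),(0,0,255),1)
        if i%20==0: cv2.putText(a,str(x+i),(i*s,24),0,.35,(0,0,255))
    for j in range(0,h,10):
        cv2.line(a,(0,j*s),(6,j*s),(0,0,255),1)
        if j%20==0:cv2.putText(a,str(y+j),(8,j*s+4),0,.35,(0,0,255))
    cv2.imwrite("pics/"+name,a)
E
python3 - <<'E'
from h import *
c=cams.camera("top");crop(c["img"],220,200,190,140,4,"t1.png");crop(c["img"],150,290,70,70,8,"t1d.png")
s=cams.camera("scene");crop(s["img"],210,160,190,135,4,"s1.png");crop(s["img"],380,140,120,90,6,"s1d.png")
E
```

```text
(no output)
```

View pics/t1.png

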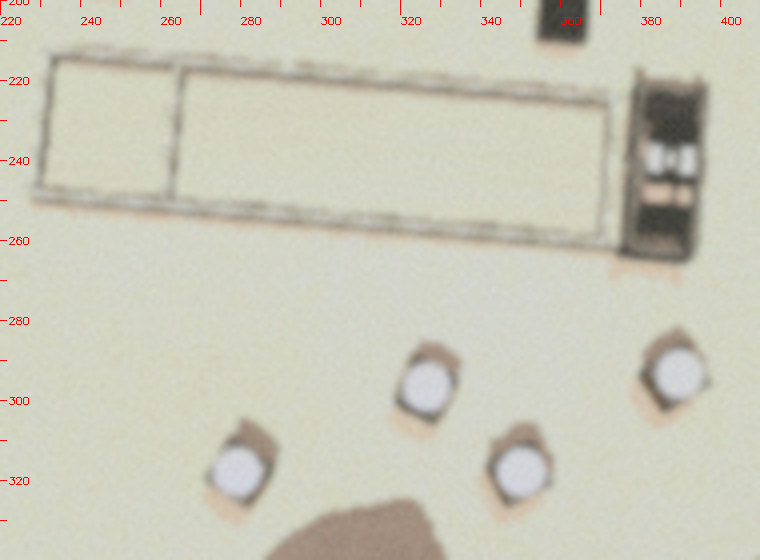

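View pics/s1.png

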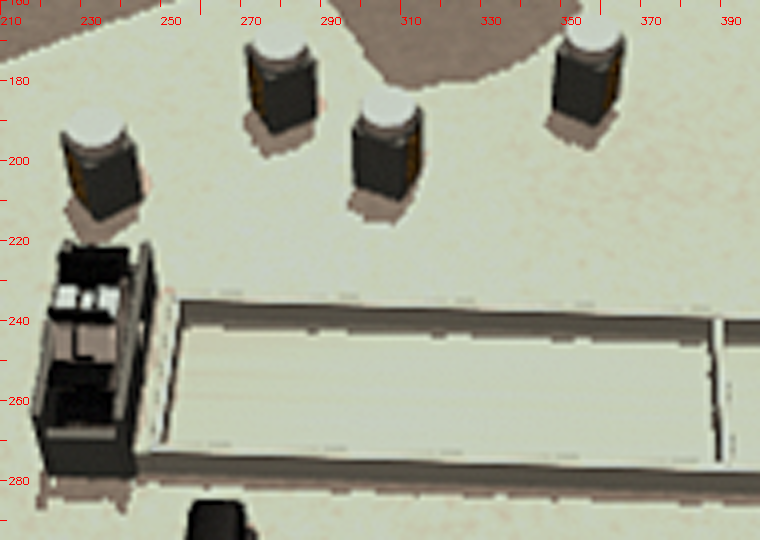

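View pics/t1d.png

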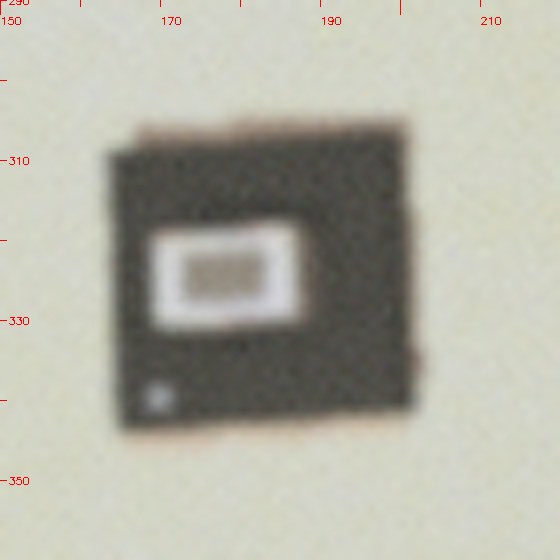

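View pics/s1d.png

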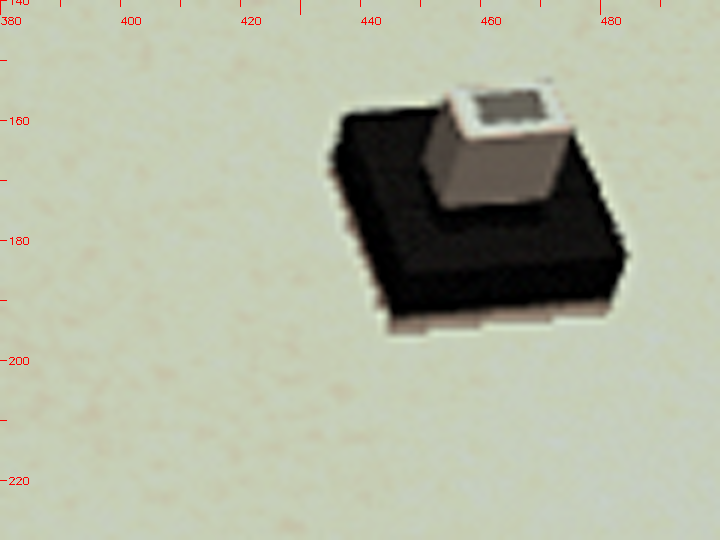

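```bash
python3 - <<'E'
from h import *
c=cams.camera("top");s=cams.camera("scene")
for n,u,v in [("A",(279,317.8),(357.5,169)),("B",(326.3,296.6),(306.5,187)),("C",(350,317.5),(280,171)),("D",(389.5,293.6),(234,192.3))]:
    print(n,un(c,u,.06).round(4),un(s,v,.06).round(4))
print("bay corners top z=.022")
for n,u in [("outer-yend +x",(232.5,215)),("+y -x",(229,249)),("-y +x",(372,225)),("-y -x",(371,261)),("divider+x",(264.5,217)),("div -x",(262.5,249.5))]:
    print(n,un(c,u,.022).round(4))
print("housing",[un(c,u,.058).round(4) for u in [(379.5,219),(396.5,221),(376.5,262),(394,264)]])
print("dock",[un(c,u,.026).round(4) for u in [(163.5,309),(200.5,305.5),(165,343),(201.5,341)]])
print("tag",[un(c,u,.066).round(4) for u in [(169,319),(187,317.5),(169.5,331),(187.5,330)]])
print("tagsc",[un(s,u,.066).round(4) for u in [(454,154.5),(472,154.5),(458.5,163),(475.5,161.5)]])
for p in [(.3,.2,.06),(.235,-.497,.242)]: print(proj(c,p),proj(s,p))
E
```

```text
A [0.4181 0.0552 0.06  ] [0.4261 0.0549 0.06  ]
B [ 0.4725 -0.061   0.06  ] [ 0.4783 -0.0609  0.06  ]
C [ 0.4217 -0.1204  0.06  ] [ 0.4283 -0.1188  0.06  ]
D [ 0.4826 -0.2185  0.06  ] [ 0.4898 -0.2167  0.06  ]
bay corners top z=.022
outer-yend +x [0.6833 0.1853 0.022 ]
+y -x [0.5938 0.1908 0.022 ]
-y +x [ 0.6635 -0.1778  0.022 ]
-y -x [ 0.569  -0.1755  0.022 ]
divider+x [0.6795 0.102  0.022 ]
div -x [0.594  0.1046 0.022 ]
housing [array([ 0.6723, -0.1935,  0.058 ]), array([ 0.6679, -0.2369,  0.058 ]), array([ 0.5618, -0.1861,  0.058 ]), array([ 0.5575, -0.2302,  0.058 ])]
dock [array([0.4369, 0.3494, 0.026 ]), array([0.4472, 0.2566, 0.026 ]), array([0.3521, 0.341 , 0.026 ]), array([0.3585, 0.2499, 0.026 ])]
tag [array([0.4106, 0.3248, 0.066 ]), array([0.4149, 0.2809, 0.066 ]), array([0.3814, 0.322 , 0.066 ]), array([0.3845, 0.2781, 0.066 ])]
tagsc [array([0.3903, 0.2806, 0.066 ]), array([0.3911, 0.3225, 0.066 ]), array([0.4181, 0.285 , 0.066 ]), array([0.4141, 0.3252, 0.066 ])]
[[218.36456781 365.50168315]] [[412.71476178 130.86425997]]
[[529.53025812 404.23120601]] [[101.66269906  50.45382757]]
```

```bash
cat >> h.py <<'E'
def st():
    o=sensors.get_obs();M=R.from_rotvec(o["orientation"]).as_matrix()
    return o,np.array(o["ee_pos"]),M
def plan(x,y,z,jaw=None):
    """jaw: world angle (deg) of tool y axis"""
    o,p,M=st()
    print("t",round(o["t"],2),"pos",p.round(4),"tilt",M[:,2].round(4),"jaw deg",round(np.degrees(np.arctan2(M[1,1],M[0,1])),2),"q6",o["q"][5].round(2),"w",round(o["width"],4),"F",o["contact_force"].round(1))
    T=M
    if jaw is not None:
        a=np.degrees(np.arctan2(M[1,1],M[0,1]))
        d=(jaw-a+90)%180-90
        # tool z down -> turning +t about tool z turns world yaw by -t
        print("turn units",round(-d/90,4),"(deg tool",round(-d,2),") alt",round((-d-np.sign(-d)*180)/90,4))
        T=M@R.from_euler('z',-d,degrees=True).as_matrix()
        print("after turn, units:",((T.T@(np.array([x,y,z])-p))/.12).round(4))
    print("before turn, units:",((M.T@(np.array([x,y,z])-p))/.12).round(4))
E
python3 - <<'E'
from h import *
plan(.36,-.1,.24,90)
o,p,M=st();print(M.round(3))
E=np.array(cams.camera("wrist")["extrinsics"]);print((M.T@(E[:3,3]-p)).round(4),(M.T@E[:3,:3]).round(3))
E
```

```text
t 0.35 pos [ 0.2346 -0.4974  0.2421] tilt [-1.e-04  3.e-04 -1.e+00] jaw deg -64.75 q6 1.57 w 0.0854 F [-0.1  0.3  0.7]
turn units 0.2806 (deg tool 25.25 ) alt -1.7194
after turn, units: [ 1.0447 -3.3115  0.0185]
before turn, units: [ 2.3577 -2.5493  0.0185]
[[ 0.904  0.427 -0.   ]
 [ 0.427 -0.904  0.   ]
 [ 0.    -0.    -1.   ]]
[ 0.0796  0.     -0.13  ] [[ 0.    -0.95  -0.313]
 [ 1.     0.    -0.001]
 [ 0.001 -0.313  0.95 ]]
```

```bash
python3 -m jog '[{"linear":[0,0,0],"turn":0.0935,"hand":-1},{"linear":[0,0,0],"turn":0.0935,"hand":-1},{"linear":[0,0,0],"turn":0.0935,"hand":-1},{"linear":[0.1,-0.33,0],"turn":0,"hand":-1},{"linear":[0.1,-0.33,0],"turn":0,"hand":-1}]'
python3 -m jog '[{"linear":[0.1,-0.33,0],"turn":0,"hand":-1},{"linear":[0.1,-0.33,0],"turn":0,"hand":-1},{"linear":[0.1,-0.33,0],"turn":0,"hand":-1},{"linear":[0.1,-0.33,0],"turn":0,"hand":-1},{"linear":[0.1,-0.33,0],"turn":0,"hand":-1}]'
python3 -m jog '[{"linear":[0.1,-0.33,0],"turn":0,"hand":-1},{"linear":[0.1,-0.33,0],"turn":0,"hand":-1},{"linear":[0.1,-0.33,0],"turn":0,"hand":-1},{"linear":[0,0,0],"turn":0,"hand":-1}]'
python3 - <<'E'
from h import *
c=cams.camera("wrist");cv2.imwrite("pics/w1.png",c["img"][:,:,::-1])
plan(.36,-.1,.24,90)
E
```

```text
t: 0.9
ee_pos: [0.2585, -0.4176, 0.2416]
orientation: [-3.141, 0.003, 0.001]
contact_force: [0.5, 0.5, 1.1]
width: 0.0855
t: 1.4
ee_pos: [0.3187, -0.2187, 0.2424]
orientation: [3.141, -0.0, 0.001]
contact_force: [1.0, 0.1, 0.1]
width: 0.0855
t: 1.8
ee_pos: [0.3554, -0.0977, 0.2425]
orientation: [-3.141, -0.01, -0.001]
contact_force: [-0.2, -0.7, 0.8]
width: 0.0852
t 1.85 pos [ 0.355  -0.0994  0.2425] tilt [ 5.e-04 -1.e-04 -1.e+00] jaw deg -89.69 q6 2.86 w 0.0854 F [ 0.5 -0.5  0.7]
turn units 0.0034 (deg tool 0.31 ) alt -1.9966
after turn, units: [0.0413 0.0049 0.0205]
before turn, units: [0.0413 0.0051 0.0205]
```

View pics/w1.png

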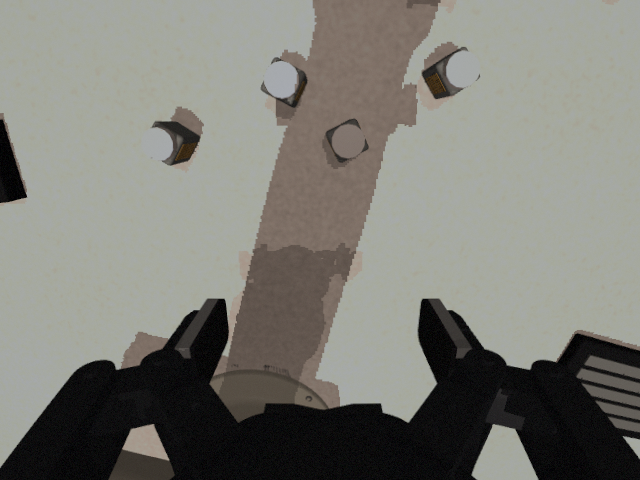

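```bash
python3 - <<'E'
from h import *
c=cams.camera("wrist");crop(c["img"],130,30,190,140,4,"w2a.png");crop(c["img"],310,30,190,140,4,"w2b.png")
E
```

```text
(no output)
```

View pics/w2a.png

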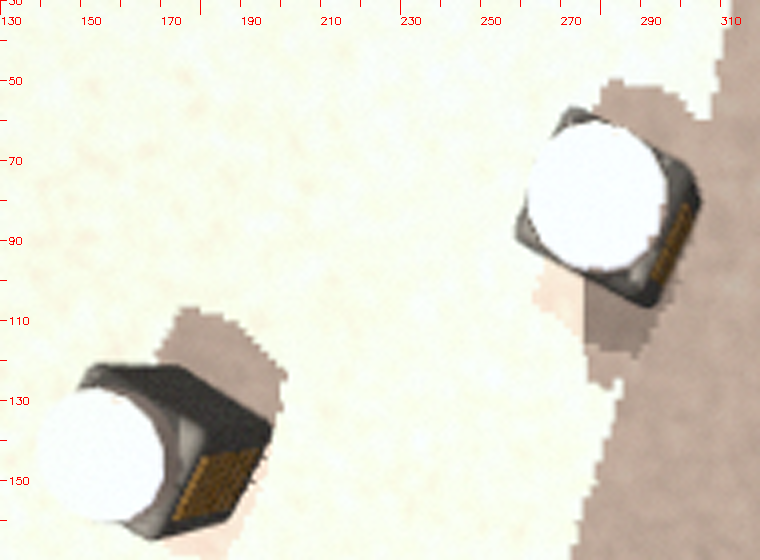

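View pics/w2b.png

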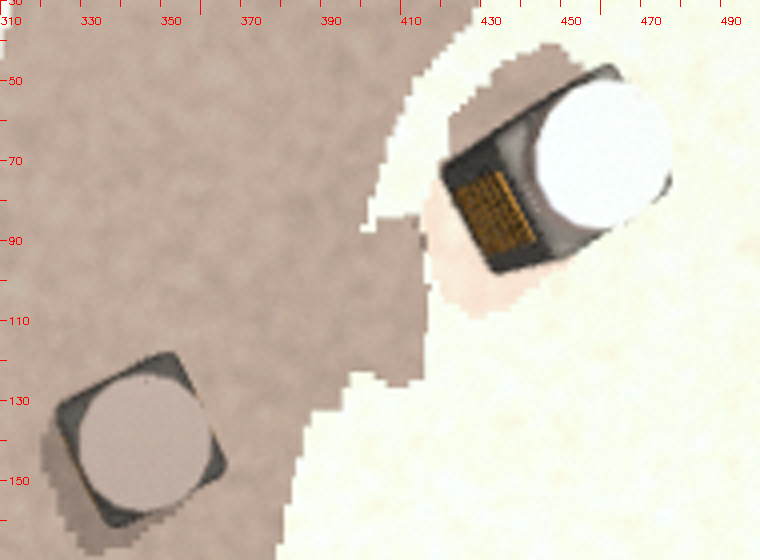

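```bash
python3 - <<'E'
from h import *
c=cams.camera("wrist")
for n,u in [("A",(153.5,144)),("B",(279,79)),("C",(346.5,142)),("D",(460.5,68.5))]: print(n,un(c,u,.06).round(4))
def e(n,a,b,z):
    p=un(c,a,z);q=un(c,b,z);d=q-p;print(n,np.linalg.norm(d).round(4),"ang mod90",(np.degrees(np.arctan2(d[1],d[0]))%90).round(1))
e("A",(197.5,137),(187,160.5),0);e("A diag",(197.5,137),(174,121),0)
e("D",(420,72),(432.5,98),0)
e("B",(305,80),(293,106),0.0)
e("B top",(274,57),(260,89),0.052)
for a,b in [((352,118),(325,131)),((325,131),(337,161)),((337,161),(366,146)),((366,146),(352,118))]: e("C",a,b,.055)
plan(.42,-.12,.1,0)
E
```

```text
A [0.4192 0.0546 0.06  ]
B [ 0.4731 -0.0627  0.06  ]
C [ 0.4203 -0.1219  0.06  ]
D [ 0.4833 -0.2189  0.06  ]
A 0.0288 ang mod90 60.1
A diag 0.0293 ang mod90 54.8
D 0.0292 ang mod90 31.3
B 0.0284 ang mod90 63.2
B top 0.0294 ang mod90 62.9
C 0.0268 ang mod90 25.2
C 0.0292 ang mod90 22.8
C 0.0299 ang mod90 27.5
C 0.028 ang mod90 29.0
t 1.95 pos [ 0.3546 -0.1014  0.2424] tilt [ 2.e-04 -3.e-04 -1.e+00] jaw deg -89.93 q6 2.86 w 0.0853 F [ 0.6  0.5 -0.3]
turn units -0.9992 (deg tool -89.93 ) alt 1.0008
after turn, units: [-0.1544  0.5449  1.1866]
before turn, units: [0.5447 0.1551 1.1866]
```

```bash
python3 -m jog '[{"linear":[0,0,0],"turn":-0.095,"hand":-1},{"linear":[0,0,0],"turn":-0.095,"hand":-1},{"linear":[0,0,0],"turn":-0.095,"hand":-1},{"linear":[0,0,0],"turn":0,"hand":-1}]'
python3 - <<'E'
from h import *
plan(.4203,-.1215,.12,-64)
E
```

```text
t: 2.35
ee_pos: [0.3543, -0.1027, 0.2423]
orientation: [3.063, 0.697, -0.0]
contact_force: [-0.2, -0.1, -0.2]
width: 0.0855
t 2.35 pos [ 0.3543 -0.1027  0.2423] tilt [-1.e-04 -2.e-04 -1.e+00] jaw deg -64.36 q6 2.41 w 0.0855 F [-0.2 -0.1 -0.2]
turn units -0.004 (deg tool -0.36 ) alt 1.996
after turn, units: [0.4259 0.3822 1.019 ]
before turn, units: [0.4283 0.3795 1.019 ]
```

```bash
python3 -m jog '[{"linear":[0.107,0.095,0.255],"turn":0,"hand":-1},{"linear":[0.107,0.095,0.255],"turn":0,"hand":-1},{"linear":[0.107,0.095,0.255],"turn":0,"hand":-1},{"linear":[0.107,0.095,0.255],"turn":0,"hand":-1},{"linear":[0,0,0],"turn":0,"hand":-1}]'
python3 - <<'E'
from h import *
c=cams.camera("wrist");cv2.imwrite("pics/w3.png",c["img"][:,:,::-1])
plan(.4203,-.1215,.034,-64)
E
```

```text
t: 2.85
ee_pos: [0.4195, -0.121, 0.1158]
orientation: [-3.063, -0.687, 0.008]
contact_force: [-1.0, -0.4, 0.6]
width: 0.0855
t 2.9 pos [ 0.4195 -0.1208  0.1183] tilt [-0.0041  0.0011 -1.    ] jaw deg -64.64 q6 2.42 w 0.0859 F [-0.7 -1.   0.1]
turn units -0.0071 (deg tool -0.64 ) alt 1.9929
after turn, units: [0.0061 0.0099 0.7026]
before turn, units: [0.0062 0.0098 0.7026]
```

View pics/w3.png

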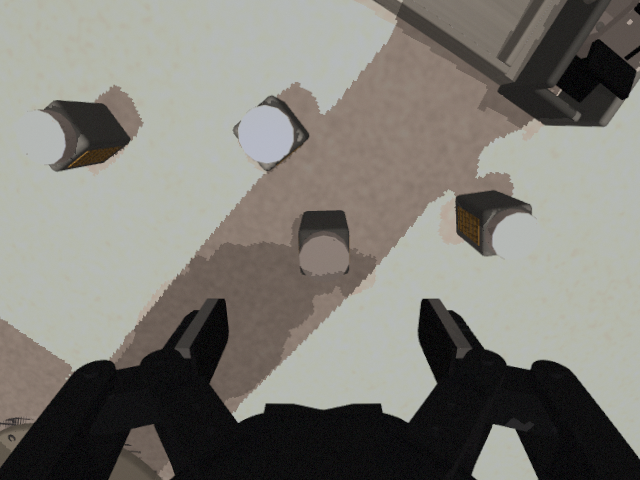

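```bash
python3 -m jog '[{"linear":[0,0,0.235],"turn":0,"hand":-1},{"linear":[0,0.01,0.235],"turn":0,"hand":-1},{"linear":[0,0,0.235],"turn":0,"hand":-1},{"linear":[0,0,0],"turn":0,"hand":-1},{"linear":[0,0,0],"turn":0,"hand":1}]'
python3 -m jog '[{"linear":[0,0,0],"turn":0,"hand":1},{"linear":[0,0,0],"turn":0,"hand":1},{"linear":[0,0,0],"turn":0,"hand":1},{"linear":[0,0,0],"turn":0,"hand":1},{"linear":[0,0,0],"turn":0,"hand":1}]'
python3 - <<'E'
from h import *
plan(.4203,-.1215,.034,-3.4)
E
```

```text
t: 3.4
ee_pos: [0.4213, -0.1218, 0.0372]
orientation: [3.063, 0.694, 0.002]
contact_force: [0.8, 0.5, 0.9]
width: 0.0729
t: 3.9
ee_pos: [0.4218, -0.1215, 0.0367]
orientation: [3.062, 0.697, 0.003]
contact_force: [-1.9, 0.0, 7.0]
width: 0.031
t 3.9 pos [ 0.4218 -0.1215  0.0367] tilt [ 1.8e-03 -6.0e-04 -1.0e+00] jaw deg -64.35 q6 2.41 w 0.031 F [-1.9  0.   7. ]
turn units -0.6772 (deg tool -60.95 ) alt 1.3228
after turn, units: [-0.0007 -0.0127  0.0227]
before turn, units: [-0.0114 -0.0056  0.0227]
```

```bash
python3 -m jog '[{"linear":[0,0,-0.2],"turn":0,"hand":1},{"linear":[0,0,-0.2],"turn":-0.095,"hand":1},{"linear":[0,0,-0.2],"turn":-0.095,"hand":1},{"linear":[0,0,-0.2],"turn":-0.095,"hand":1},{"linear":[0,0,0],"turn":-0.095,"hand":1}]'
python3 -m jog '[{"linear":[0,0,0],"turn":-0.095,"hand":1},{"linear":[0,0,0],"turn":-0.095,"hand":1},{"linear":[0,0,0],"turn":-0.095,"hand":1},{"linear":[0,0,0],"turn":-0.012,"hand":1},{"linear":[0,0,0],"turn":0,"hand":1}]'
python3 - <<'E'
from h import *
c=cams.camera("wrist");cv2.imwrite("pics/w4.png",c["img"][:,:,::-1])
plan(.6232,-.066,.12,-3.4)
E
```

```text
t: 4.4
ee_pos: [0.4225, -0.1217, 0.1349]
orientation: [2.715, 1.574, 0.005]
contact_force: [0.5, -0.3, -2.1]
width: 0.0317
t: 4.9
ee_pos: [0.4211, -0.1213, 0.1314]
orientation: [-2.29, -2.151, 0.0]
contact_force: [-0.7, -0.2, -3.3]
width: 0.0313
t 4.95 pos [ 0.4211 -0.1213  0.1314] tilt [-0. -0. -1.] jaw deg -3.62 q6 1.35 w 0.0312 F [-0.3  0.4 -2. ]
turn units -0.0025 (deg tool -0.22 ) alt 1.9975
after turn, units: [0.5601 1.6536 0.0948]
before turn, units: [0.5665 1.6514 0.0948]
```

View pics/w4.png

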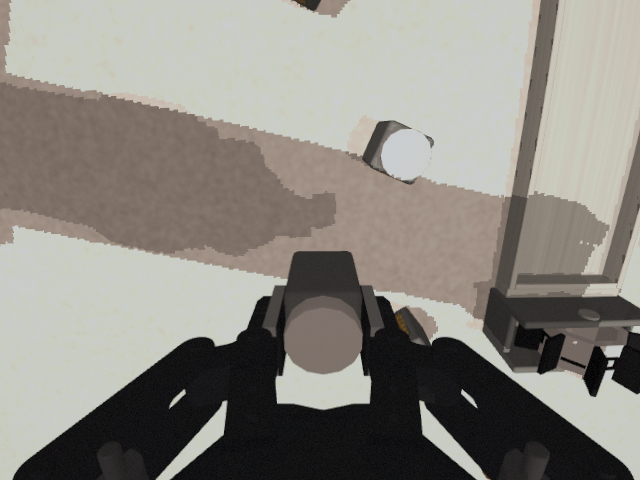

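```bash
python3 -m jog '[{"linear":[0.113,0.33,0],"turn":0,"hand":1},{"linear":[0.113,0.33,0],"turn":0,"hand":1},{"linear":[0.113,0.33,0],"turn":0,"hand":1},{"linear":[0.113,0.33,0],"turn":0,"hand":1},{"linear":[0.113,0.33,0],"turn":0,"hand":1}]'
python3 -m jog '[{"linear":[0,0,0],"turn":0,"hand":1}]'
python3 - <<'E'
from h import *
c=cams.camera("wrist");crop(c["img"],0,0,640,480,1,"w5.png")
t=cams.camera("top");crop(t["img"],150,190,260,150,3,"t5.png")
plan(.6232,-.066,.042,-3.4)
E
```

```text
t: 5.45
ee_pos: [0.6244, -0.0648, 0.131]
orientation: [-2.29, -2.15, 0.0]
contact_force: [0.1, -0.5, -1.3]
width: 0.0314
t: 5.55
ee_pos: [0.6261, -0.0639, 0.1283]
orientation: [-2.287, -2.151, 0.002]
contact_force: [-1.3, 0.1, -3.6]
width: 0.0313
t 5.65 pos [ 0.623  -0.065   0.1299] tilt [-2.5e-03  2.0e-04 -1.0e+00] jaw deg -3.5 q6 1.53 w 0.0314 F [-0.5 -1.7 -1.9]
turn units -0.0011 (deg tool -0.1 ) alt 1.9989
after turn, units: [-0.0079  0.004   0.7322]
before turn, units: [-0.0079  0.004   0.7322]
```

View pics/w5.png

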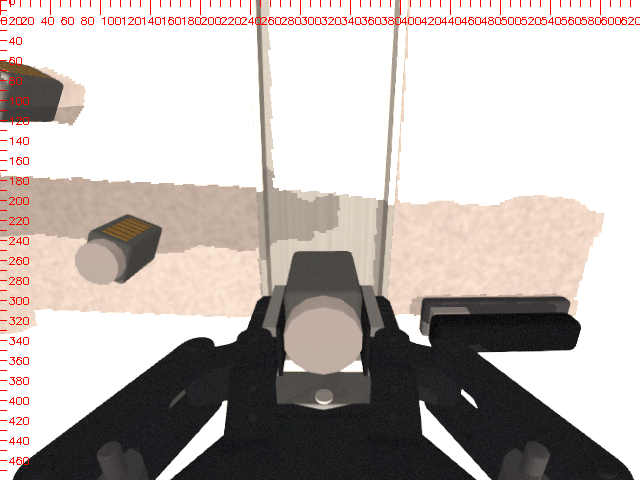

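View pics/t5.png

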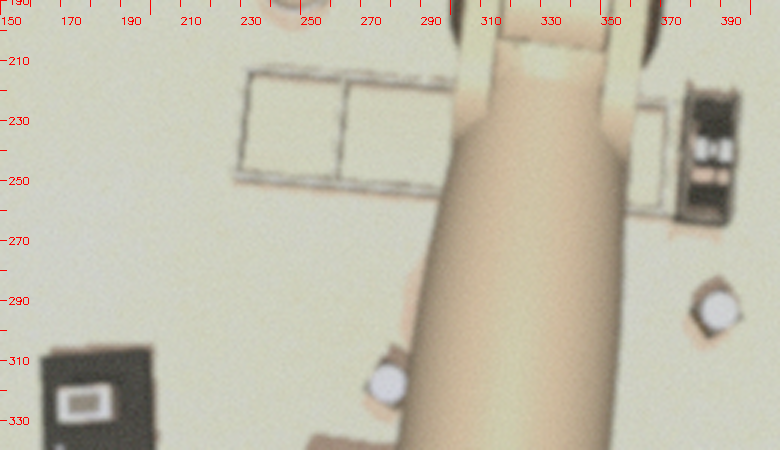

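```bash
python3 -m jog '[{"linear":[0,0,0.2],"turn":0,"hand":1},{"linear":[0,0,0.2],"turn":0,"hand":1},{"linear":[0,0,0.2],"turn":0,"hand":1},{"linear":[0,0,0.1],"turn":0,"hand":1},{"linear":[0,0,0.02],"turn":0,"hand":1}]'
python3 -m jog '[{"linear":[0,0,0.02],"turn":0,"hand":1}]'
python3 -m jog '[{"linear":[0,0,0],"turn":0,"hand":1}]'
```

```text
t: 6.15
ee_pos: [0.6215, -0.0657, 0.044]
orientation: [-2.287, -2.152, 0.002]
contact_force: [-0.7, 0.2, -1.4]
width: 0.0312
t: 6.25
ee_pos: [0.6229, -0.0657, 0.0436]
orientation: [2.287, 2.153, 0.001]
contact_force: [0.7, 0.8, -2.2]
width: 0.0311
t: 6.35
ee_pos: [0.6233, -0.0656, 0.0437]
orientation: [2.286, 2.153, 0.002]
contact_force: [0.3, 0.4, -1.6]
width: 0.0311
```

```bash
python3 -m jog '[{"linear":[0,0,0.024],"turn":0,"hand":1},{"linear":[0,0,0],"turn":0,"hand":1}]'
python3 -m jog '[{"linear":[0,0,0],"turn":0,"hand":-0.2},{"linear":[0,0,0],"turn":0,"hand":-0.2},{"linear":[0,0,0],"turn":0,"hand":-0.2},{"linear":[0,0,0],"turn":0,"hand":-0.2}]'
python3 -m jog '[{"linear":[0,0,-0.2],"turn":0,"hand":-0.2},{"linear":[0,0,-0.25],"turn":0,"hand":-0.6},{"linear":[0,0,-0.25],"turn":0,"hand":-1},{"linear":[0,0,0],"turn":0,"hand":-1}]'
python3 - <<'E'
from h import *
c=cams.camera("wrist");cv2.imwrite("pics/w6.png",c["img"][:,:,::-1])
t=cams.camera("top");crop(t["img"],150,190,260,150,3,"t6.png")
plan(.4833,-.2189,.13,31)
E
```

```text
t: 6.55
ee_pos: [0.6236, -0.0656, 0.0408]
orientation: [2.285, 2.153, 0.002]
contact_force: [-1.0, -0.8, 1.8]
width: 0.0313
t: 6.95
ee_pos: [0.6228, -0.0654, 0.0396]
orientation: [-2.287, -2.154, 0.0]
contact_force: [0.4, -0.5, -1.7]
width: 0.0514
t: 7.35
ee_pos: [0.6247, -0.0656, 0.1285]
orientation: [2.283, 2.151, 0.007]
contact_force: [0.6, 0.3, 0.0]
width: 0.0855
t 7.45 pos [ 0.6232 -0.0655  0.1241] tilt [ 1.4e-03 -1.0e-04 -1.0e+00] jaw deg -3.41 q6 1.53 w 0.0856 F [-0.4  0.  -0.2]
turn units -0.3823 (deg tool -34.41 ) alt 1.6177
after turn, units: [-0.4955 -1.658  -0.0502]
before turn, units: [-1.3457 -1.0879 -0.0502]
```

View pics/w6.png

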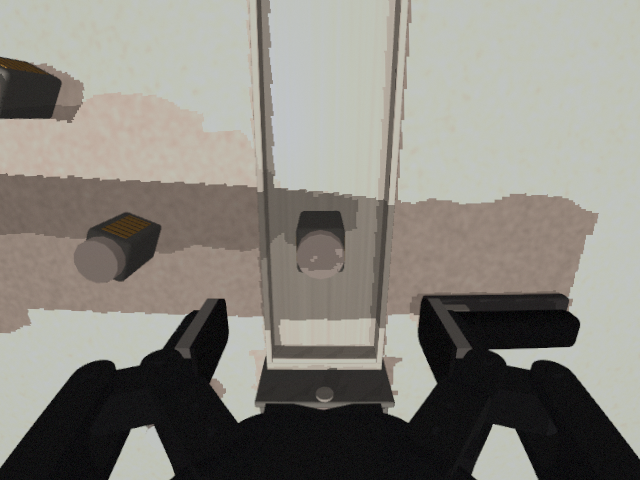

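```bash
python3 -m jog '[{"linear":[0,0,0],"turn":-0.0954,"hand":-1},{"linear":[0,0,0],"turn":-0.0954,"hand":-1},{"linear":[0,0,0],"turn":-0.0954,"hand":-1},{"linear":[0,0,0],"turn":-0.0954,"hand":-1},{"linear":[-0.1,-0.33,0],"turn":0,"hand":-1}]'
python3 -m jog '[{"linear":[-0.1,-0.33,0],"turn":0,"hand":-1},{"linear":[-0.1,-0.33,0],"turn":0,"hand":-1},{"linear":[-0.1,-0.33,0],"turn":0,"hand":-1},{"linear":[-0.1,-0.33,0],"turn":0,"hand":-1},{"linear":[0,0,0],"turn":0,"hand":-1}]'
python3 - <<'E'
from h import *
c=cams.camera("wrist");crop(c["img"],0,0,640,480,1,"w7.png",1.2)
plan(.4833,-.2189,.036,31)
E
```

```text
t: 7.95
ee_pos: [0.5958, -0.0941, 0.1211]
orientation: [-1.535, -2.738, 0.0]
contact_force: [-0.0, -1.4, -0.5]
width: 0.085
t: 8.45
ee_pos: [0.4806, -0.2211, 0.1224]
orientation: [-1.553, -2.728, 0.002]
contact_force: [1.3, -0.2, 0.1]
width: 0.0858
t 8.5 pos [ 0.4821 -0.2199  0.1224] tilt [-1.6e-03  6.0e-04 -1.0e+00] jaw deg 30.74 q6 0.61 w 0.0852 F [-1.1  0.2  0.5]
turn units -0.0028 (deg tool -0.26 ) alt 1.9972
after turn, units: [0.001  0.0141 0.7203]
before turn, units: [0.0011 0.0141 0.7203]
```

View pics/w7.png

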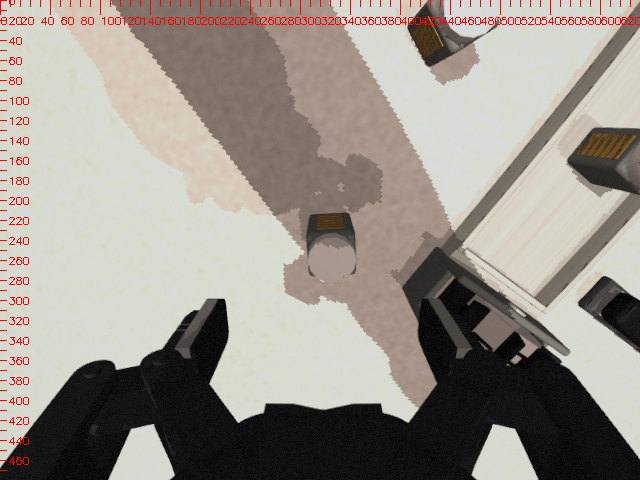

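```bash
python3 -m jog '[{"linear":[0,0.025,0.24],"turn":0,"hand":-1},{"linear":[0,0,0.24],"turn":0,"hand":-1},{"linear":[0,0,0.24],"turn":0,"hand":-1},{"linear":[0,0,0],"turn":0,"hand":-1},{"linear":[0,0,0],"turn":0,"hand":1}]'
python3 -m jog '[{"linear":[0,0,0],"turn":0,"hand":1},{"linear":[0,0,0],"turn":0,"hand":1},{"linear":[0,0,0],"turn":0,"hand":1},{"linear":[0,0,0],"turn":0,"hand":1},{"linear":[0,0,0],"turn":0,"hand":1}]'
python3 - <<'E'
from h import *
plan(.4833,-.2189,.034,-3.4)
E
```

```text
t: 9.0
ee_pos: [0.4864, -0.2164, 0.0369]
orientation: [-1.547, -2.733, 0.0]
contact_force: [1.1, -0.2, -0.4]
width: 0.0731
t: 9.5
ee_pos: [0.4871, -0.2174, 0.0386]
orientation: [1.548, 2.732, 0.0]
contact_force: [-0.2, -0.1, 5.4]
width: 0.0315
t 9.5 pos [ 0.4871 -0.2174  0.0386] tilt [ 1.9e-03 -7.0e-04 -1.0e+00] jaw deg 30.93 q6 0.61 w 0.0315 F [-0.2 -0.1  5.4]
turn units 0.3814 (deg tool 34.33 ) alt -1.6186
after turn, units: [-0.0141 -0.0306  0.0382]
before turn, units: [ 0.0057 -0.0332  0.0382]
```

```bash
python3 -m jog '[{"linear":[0,0,-0.23],"turn":0,"hand":1},{"linear":[0,0,-0.23],"turn":0.0954,"hand":1},{"linear":[0,0,-0.23],"turn":0.0954,"hand":1},{"linear":[0,0,-0.23],"turn":0.0954,"hand":1},{"linear":[0,0,0],"turn":0.0954,"hand":1}]'
python3 -m jog '[{"linear":[0,0,0],"turn":0,"hand":1}]'
python3 - <<'E'
from h import *
plan(.6196,-.126,.1426,-3.4)
E
```

```text
t: 10.0
ee_pos: [0.4878, -0.2178, 0.152]
orientation: [2.289, 2.143, 0.004]
contact_force: [0.0, 0.4, -2.9]
width: 0.0314
t: 10.1
ee_pos: [0.4868, -0.2173, 0.1486]
orientation: [2.288, 2.151, 0.001]
contact_force: [-0.5, -0.4, -3.6]
width: 0.0311
t 10.1 pos [ 0.4868 -0.2173  0.1486] tilt [ 1.5e-03 -7.0e-04 -1.0e+00] jaw deg -3.55 q6 1.21 w 0.0311 F [-0.5 -0.4 -3.6]
turn units -0.0016 (deg tool -0.15 ) alt 1.9984
after turn, units: [0.8256 1.0598 0.0511]
before turn, units: [0.8283 1.0577 0.0511]
```

```bash
python3 -m jog '[{"linear":[0.207,0.264,0],"turn":0,"hand":1},{"linear":[0.207,0.264,0],"turn":0,"hand":1},{"linear":[0.207,0.264,0],"turn":0,"hand":1},{"linear":[0.207,0.264,0],"turn":0,"hand":1},{"linear":[0,0,0],"turn":0,"hand":1}]'
python3 -m jog '[{"linear":[0,0,0.2],"turn":0,"hand":1},{"linear":[0,0,0.2],"turn":0,"hand":1},{"linear":[0,0,0.2],"turn":0,"hand":1},{"linear":[0,0,0.2],"turn":0,"hand":1},{"linear":[0,0,0],"turn":0,"hand":1}]'
python3 - <<'E'
from h import *
c=cams.camera("wrist");cv2.imwrite("pics/w8.png",c["img"][:,:,::-1])
plan(.6196,-.126,.0426,-3.4)
E
```

```text
t: 10.6
ee_pos: [0.6212, -0.1225, 0.1452]
orientation: [-2.276, -2.162, 0.001]
contact_force: [-2.0, -0.2, -2.6]
width: 0.031
t: 11.1
ee_pos: [0.6159, -0.1253, 0.0472]
orientation: [-2.279, -2.154, 0.007]
contact_force: [-0.9, 0.4, -2.7]
width: 0.0311
t 11.15 pos [ 0.617  -0.1255  0.0496] tilt [-4.4e-03  8.0e-04 -1.0e+00] jaw deg -3.26 q6 1.43 w 0.0312 F [-0.4 -0.1 -1.7]
turn units 0.0015 (deg tool 0.14 ) alt -1.9985
after turn, units: [-0.0031  0.022   0.0585]
before turn, units: [-0.0031  0.022   0.0585]
```

View pics/w8.png

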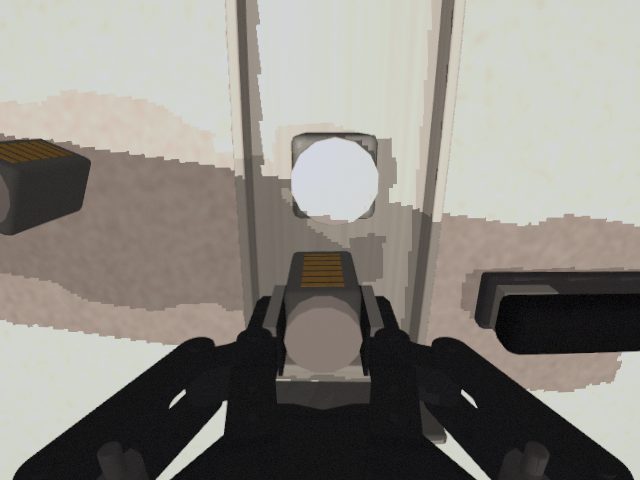

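```bash
python3 -m jog '[{"linear":[0,0.03,0.03],"turn":0,"hand":1},{"linear":[0,0,0.02],"turn":0,"hand":1},{"linear":[0,0,0],"turn":0,"hand":1}]'
```

```text
t: 11.45
ee_pos: [0.6228, -0.1258, 0.0462]
orientation: [2.285, 2.154, 0.001]
contact_force: [-0.1, -0.0, -2.8]
width: 0.0313
```

```bash
python3 -m jog '[{"linear":[0,0,0.02],"turn":0,"hand":1},{"linear":[0,0,0.012],"turn":0,"hand":1},{"linear":[0,0,0],"turn":0,"hand":1}]'
python3 -m jog '[{"linear":[0,0,0],"turn":0,"hand":-0.2},{"linear":[0,0,0],"turn":0,"hand":-0.2},{"linear":[0,0,0],"turn":0,"hand":-0.2},{"linear":[0,0,0],"turn":0,"hand":-0.2}]'
python3 -m jog '[{"linear":[0,0,-0.2],"turn":0,"hand":-0.2},{"linear":[0,0,-0.25],"turn":0,"hand":-0.6},{"linear":[0,0,-0.25],"turn":0,"hand":-1},{"linear":[0,0,0],"turn":0,"hand":-1}]'
python3 - <<'E'
from h import *
c=cams.camera("wrist");cv2.imwrite("pics/w9.png",c["img"][:,:,::-1])
plan(.4731,-.0627,.13,-27)
E
```

```text
t: 11.75
ee_pos: [0.6227, -0.1258, 0.0427]
orientation: [2.286, 2.154, 0.001]
contact_force: [-0.6, 0.7, 4.0]
width: 0.031
t: 12.15
ee_pos: [0.6224, -0.1257, 0.0417]
orientation: [-2.286, -2.154, -0.0]
contact_force: [-0.4, 0.2, 0.2]
width: 0.0509
t: 12.55
ee_pos: [0.6242, -0.1261, 0.1306]
orientation: [2.282, 2.151, 0.006]
contact_force: [-0.4, -0.9, 0.7]
width: 0.0857
t 12.6 pos [ 0.6236 -0.1259  0.1282] tilt [ 4.e-03 -8.e-04 -1.e+00] jaw deg -3.41 q6 1.43 w 0.0853 F [ 0.2 -0.7 -0.4]
turn units 0.2621 (deg tool 23.59 ) alt -1.7379
after turn, units: [-0.0998 -1.3563 -0.0208]
before turn, units: [ 0.4514 -1.2829 -0.0208]
```

View pics/w9.png

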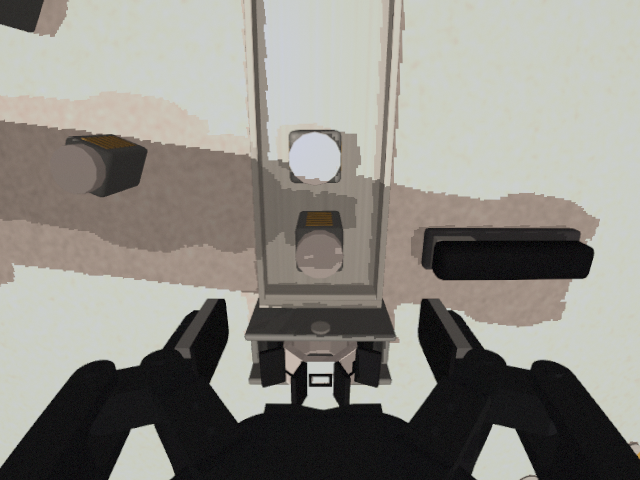

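```bash
python3 -m jog '[{"linear":[0,0,0],"turn":0.0874,"hand":-1},{"linear":[0,0,0],"turn":0.0874,"hand":-1},{"linear":[0,0,0],"turn":0.0874,"hand":-1},{"linear":[-0.025,-0.339,0],"turn":0,"hand":-1},{"linear":[-0.025,-0.339,0],"turn":0,"hand":-1}]'
python3 -m jog '[{"linear":[-0.025,-0.339,0],"turn":0,"hand":-1},{"linear":[-0.025,-0.339,0],"turn":0,"hand":-1},{"linear":[0,0,0],"turn":0,"hand":-1},{"linear":[0,0,0],"turn":0,"hand":-1}]'
python3 - <<'E'
from h import *
c=cams.camera("wrist");crop(c["img"],0,0,640,480,1,"w10.png",1.2)
plan(.4731,-.0627,.037,-27)
E
```

```text
t: 13.1
ee_pos: [0.5459, -0.0938, 0.1231]
orientation: [-2.677, -1.639, 0.004]
contact_force: [0.5, 0.1, 0.9]
width: 0.0854
t: 13.5
ee_pos: [0.4715, -0.0623, 0.1253]
orientation: [2.678, 1.642, 0.0]
contact_force: [0.3, 0.3, -0.4]
width: 0.0852
t 13.55 pos [ 0.4722 -0.0625  0.1254] tilt [ 3.e-04 -1.e-04 -1.e+00] jaw deg -27.0 q6 1.91 w 0.0857 F [0.  0.2 0.1]
turn units 0.0001 (deg tool 0.0 ) alt -1.9999
after turn, units: [0.0021 0.0069 0.7367]
before turn, units: [0.0021 0.0069 0.7367]
```

View pics/w10.png

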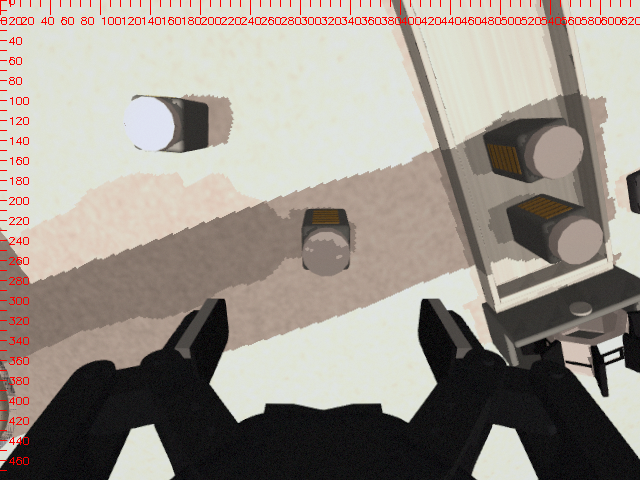

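Aligned: tube B cap at (326,253), jaws centred at 323. Descend and grip.

```bash
python3 -m jog '[{"linear":[0,0.01,0.245],"turn":0,"hand":-1},{"linear":[0,0,0.245],"turn":0,"hand":-1},{"linear":[0,0,0.245],"turn":0,"hand":-1},{"linear":[0,0,0],"turn":0,"hand":-1},{"linear":[0,0,0],"turn":0,"hand":1}]'
python3 -m jog '[{"linear":[0,0,0],"turn":0,"hand":1},{"linear":[0,0,0],"turn":0,"hand":1},{"linear":[0,0,0],"turn":0,"hand":1},{"linear":[0,0,0],"turn":0,"hand":1},{"linear":[0,0,0],"turn":0,"hand":1}]'
python3 -m jog '[{"linear":[0,0,-0.23],"turn":0,"hand":1},{"linear":[0,0,-0.23],"turn":-0.0874,"hand":1},{"linear":[0,0,-0.23],"turn":-0.0874,"hand":1},{"linear":[0,0,-0.15],"turn":-0.0874,"hand":1},{"linear":[0,0,0],"turn":0,"hand":1}]'
python3 - <<'E'
from h import *
plan(.6268,-.006,.1426,-3.4)
E
```

```text
t: 14.05
ee_pos: [0.4734, -0.0633, 0.0375]
orientation: [-2.678, -1.64, 0.002]
contact_force: [0.1, -0.9, 0.9]
width: 0.0734
t: 14.55
ee_pos: [0.4738, -0.0632, 0.0389]
orientation: [2.677, 1.64, 0.003]
contact_force: [-0.5, -0.0, 5.8]
width: 0.031
t: 15.05
ee_pos: [0.4743, -0.0632, 0.1411]
orientation: [2.282, 2.154, 0.004]
contact_force: [0.8, 0.5, -2.9]
width: 0.0313
t 15.05 pos [ 0.4743 -0.0632  0.1411] tilt [ 4.4e-03 -6.0e-04 -1.0e+00] jaw deg -3.29 q6 1.5 w 0.0313 F [ 0.8  0.5 -2.9]
turn units 0.0012 (deg tool 0.11 ) alt -1.9988
after turn, units: [ 0.5512  1.2404 -0.007 ]
before turn, units: [ 0.5488  1.2414 -0.007 ]
```

```bash
python3 -m jog '[{"linear":[0.138,0.31,0],"turn":0,"hand":1},{"linear":[0.138,0.31,0],"turn":0,"hand":1},{"linear":[0.138,0.31,0],"turn":0,"hand":1},{"linear":[0.138,0.31,0],"turn":0,"hand":1},{"linear":[0,0,0],"turn":0,"hand":1}]'
python3 -m jog '[{"linear":[0,0,0.2],"turn":0,"hand":1},{"linear":[0,0,0.2],"turn":0,"hand":1},{"linear":[0,0,0.2],"turn":0,"hand":1},{"linear":[0,0,0.13],"turn":0,"hand":1},{"linear":[0,0,0],"turn":0,"hand":1}]'
python3 - <<'E'
from h import *
c=cams.camera("wrist");cv2.imwrite("pics/w11.png",c["img"][:,:,::-1])
plan(.6268,-.006,.0426,-3.4)
E
```

```text
t: 15.55
ee_pos: [0.628, -0.0041, 0.134]
orientation: [-2.287, -2.149, 0.004]
contact_force: [-1.6, -0.9, -2.7]
width: 0.0313
t: 16.05
ee_pos: [0.6235, -0.0059, 0.0477]
orientation: [-2.286, -2.15, 0.006]
contact_force: [-0.0, 0.6, -1.5]
width: 0.0317
t 16.1 pos [ 0.6245 -0.0059  0.0497] tilt [-0.0023 -0.     -1.    ] jaw deg -3.5 q6 1.62 w 0.0312 F [ 0.2 -0.5 -0.7]
turn units -0.0012 (deg tool -0.1 ) alt 1.9988
after turn, units: [0.0002 0.0191 0.0591]
before turn, units: [0.0002 0.0191 0.0591]
```

View pics/w11.png

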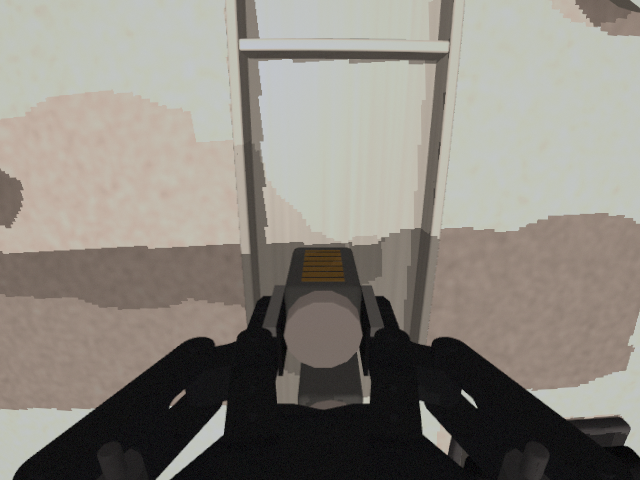

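```bash
python3 -m jog '[{"linear":[0,0.02,0.03],"turn":0,"hand":1},{"linear":[0,0,0.02],"turn":0,"hand":1},{"linear":[0,0,0.02],"turn":0,"hand":1},{"linear":[0,0,0],"turn":0,"hand":1}]'
```

```text
t: 16.5
ee_pos: [0.6284, -0.006, 0.043]
orientation: [2.286, 2.154, 0.001]
contact_force: [1.5, 0.1, 0.8]
width: 0.0314
```

```bash

python3 -m jog '[{"linear":[0,0,0.005],"turn":0,"hand":-0.2},{"linear":[0,0,0],"turn":0,"hand":-0.2},{"linear":[0,0,0],"turn":0,"hand":-0.2},{"linear":[0,0,0],"turn":0,"hand":-0.2}]'
python3 -m jog '[{"linear":[0,0,-0.2],"turn":0,"hand":-0.2},{"linear":[0,0,-0.25],"turn":0,"hand":-0.6},{"linear":[0,0,-0.25],"turn":0,"hand":-1},{"linear":[0,0,0],"turn":0,"hand":-1}]'
python3 - <<'E'
from h import *
c=cams.camera("wrist");cv2.imwrite("pics/w12.png",c["img"][:,:,::-1])
s=cams.camera("scene");crop(s["img"],100,100,400,240,2,"s12.png")
plan(.4192,.0546,.125,-32)
E
```

```text
t: 16.9
ee_pos: [0.6279, -0.0059, 0.0418]
orientation: [2.287, 2.154, 0.0]
contact_force: [0.6, 0.1, -0.3]
width: 0.0512
t: 17.3
ee_pos: [0.6298, -0.0059, 0.1307]
orientation: [2.283, 2.151, 0.008]
contact_force: [0.6, -0.0, 0.5]
width: 0.0854
t 17.4 pos [ 0.6283 -0.0059  0.1264] tilt [ 0.0014  0.     -1.    ] jaw deg -3.41 q6 1.62 w 0.0854 F [-1.1  0.1 -0.6]
turn units 0.3177 (deg tool 28.59 ) alt -1.6823
after turn, units: [-0.4959 -1.7451  0.0089]
before turn, units: [ 0.3997 -1.7696  0.0089]
```

View pics/w12.png

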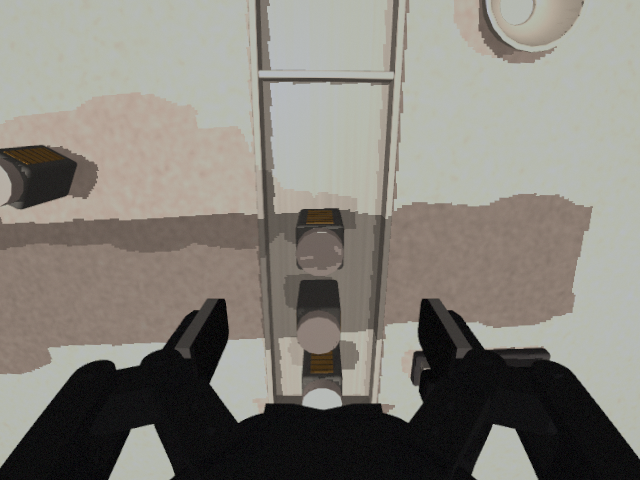

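View pics/s12.png

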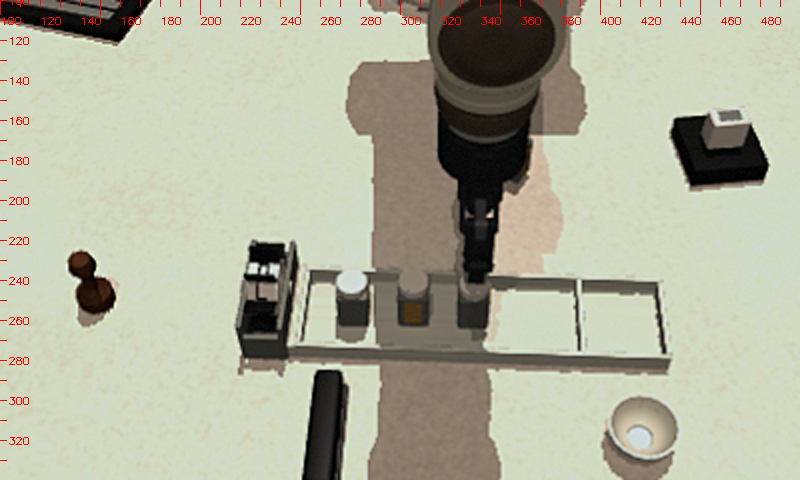

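```bash
python3 -m jog '[{"linear":[0,0,0],"turn":0.0795,"hand":-1},{"linear":[0,0,0],"turn":0.0795,"hand":-1},{"linear":[0,0,0],"turn":0.0795,"hand":-1},{"linear":[0,0,0],"turn":0.0795,"hand":-1},{"linear":[-0.1,-0.349,0],"turn":0,"hand":-1}]'
python3 -m jog '[{"linear":[-0.1,-0.349,0],"turn":0,"hand":-1},{"linear":[-0.1,-0.349,0],"turn":0,"hand":-1},{"linear":[-0.1,-0.349,0],"turn":0,"hand":-1},{"linear":[-0.1,-0.349,0],"turn":0,"hand":-1},{"linear":[0,0,0],"turn":0,"hand":-1}]'
python3 - <<'E'
from h import *
c=cams.camera("wrist");crop(c["img"],0,0,640,480,1,"w13.png",1.2)
plan(.4192,.0546,.037,-32)
E
```

```text
t: 17.9
ee_pos: [0.5873, 0.0054, 0.1214]
orientation: [-2.751, -1.514, 0.006]
contact_force: [-1.3, 0.8, 0.8]
width: 0.0856
t: 18.4
ee_pos: [0.4142, 0.0549, 0.1246]
orientation: [-2.746, -1.524, 0.004]
contact_force: [0.9, 0.1, -0.0]
width: 0.0856
t 18.45 pos [0.4166 0.0546 0.125 ] tilt [-6.e-04 -1.e-04 -1.e+00] jaw deg -31.95 q6 2.26 w 0.0854 F [0.8 0.5 0.1]
turn units 0.0006 (deg tool 0.05 ) alt -1.9994
after turn, units: [0.0114 0.0189 0.7332]
before turn, units: [0.0114 0.0189 0.7332]
```

View pics/w13.png

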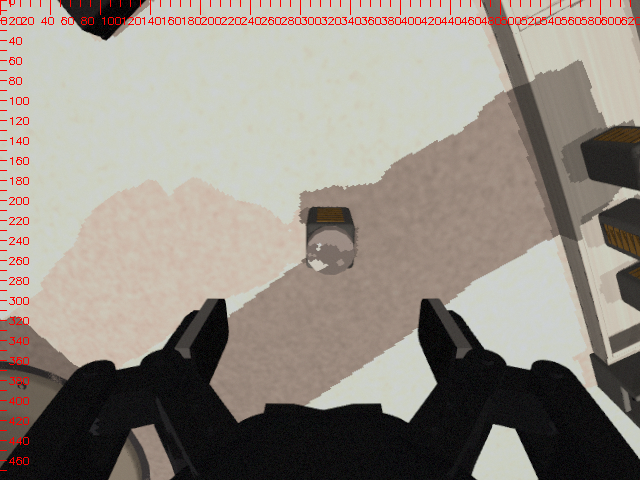

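```bash
python3 -m jog '[{"linear":[0.01,0.02,0.245],"turn":0,"hand":-1},{"linear":[0,0,0.245],"turn":0,"hand":-1},{"linear":[0,0,0.245],"turn":0,"hand":-1},{"linear":[0,0,0],"turn":0,"hand":-1},{"linear":[0,0,0],"turn":0,"hand":1}]'
python3 -m jog '[{"linear":[0,0,0],"turn":0,"hand":1},{"linear":[0,0,0],"turn":0,"hand":1},{"linear":[0,0,0],"turn":0,"hand":1},{"linear":[0,0,0],"turn":0,"hand":1},{"linear":[0,0,0],"turn":0,"hand":1}]'
python3 -m jog '[{"linear":[0,0,-0.23],"turn":0,"hand":1},{"linear":[0,0,-0.23],"turn":-0.0795,"hand":1},{"linear":[0,0,-0.23],"turn":-0.0795,"hand":1},{"linear":[0,0,-0.15],"turn":-0.0795,"hand":1},{"linear":[0,0,0],"turn":-0.0795,"hand":1}]'
python3 - <<'E'
from h import *
plan(.630,.054,.1426,-3.4)
E
```

```text
t: 18.95
ee_pos: [0.4213, 0.0538, 0.0374]
orientation: [-2.748, -1.522, 0.002]
contact_force: [-0.3, 0.1, 0.4]
width: 0.0733
t: 19.45
ee_pos: [0.422, 0.0542, 0.0389]
orientation: [2.747, 1.522, 0.003]
contact_force: [-1.1, 0.5, 6.0]
width: 0.0312
t: 19.95
ee_pos: [0.4225, 0.0542, 0.1415]
orientation: [2.279, 2.158, 0.006]
contact_force: [-0.4, -0.6, -2.6]
width: 0.0312
t 19.95 pos [0.4225 0.0542 0.1415] tilt [ 4.5e-03  5.0e-04 -1.0e+00] jaw deg -3.11 q6 1.75 w 0.0312 F [-0.4 -0.6 -2.6]
turn units 0.0032 (deg tool 0.29 ) alt -1.9968
after turn, units: [ 1.0120e-01  1.7262e+00 -1.7000e-03]
before turn, units: [ 9.2500e-02  1.7267e+00 -1.7000e-03]
```

```bash
python3 -m jog '[{"linear":[0.02,0.345,0],"turn":0,"hand":1},{"linear":[0.02,0.345,0],"turn":0,"hand":1},{"linear":[0.02,0.345,0],"turn":0,"hand":1},{"linear":[0.02,0.345,0],"turn":0,"hand":1},{"linear":[0.02,0.345,0],"turn":0,"hand":1}]'
python3 -m jog '[{"linear":[0,0,0.2],"turn":0,"hand":1},{"linear":[0,0,0.2],"turn":0,"hand":1},{"linear":[0,0,0.2],"turn":0,"hand":1},{"linear":[0,0,0.13],"turn":0,"hand":1},{"linear":[0,0,0],"turn":0,"hand":1}]'
python3 - <<'E'
from h import *
c=cams.camera("wrist");cv2.imwrite("pics/w14.png",c["img"][:,:,::-1])
plan(.630,.054,.0426,-3.4)
E
```

```text
t: 20.45
ee_pos: [0.6302, 0.0536, 0.1382]
orientation: [2.286, 2.154, -0.0]
contact_force: [0.1, -0.8, -2.0]
width: 0.0308
t: 20.95
ee_pos: [0.6272, 0.0536, 0.0482]
orientation: [-2.285, -2.153, 0.005]
contact_force: [-0.4, 0.0, -3.0]
width: 0.0311
t 21.0 pos [0.628  0.0536 0.0502] tilt [-1.7e-03 -2.0e-04 -1.0e+00] jaw deg -3.41 q6 1.72 w 0.0312 F [-0.9 -0.5 -2.7]
turn units -0.0001 (deg tool -0.01 ) alt 1.9999
after turn, units: [0.004  0.0164 0.0632]
before turn, units: [0.004  0.0164 0.0632]
```

View pics/w14.png

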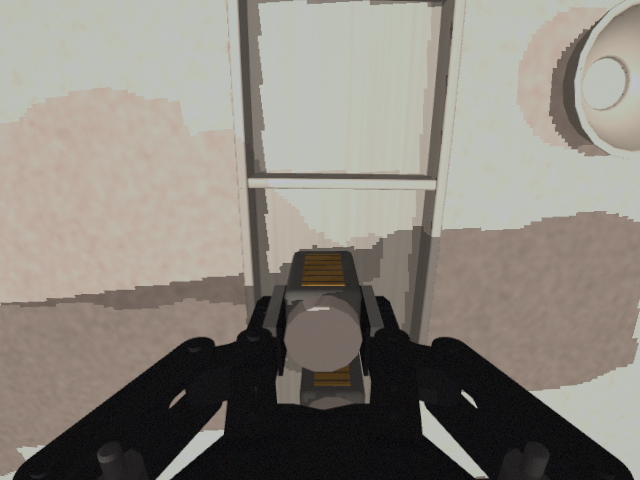

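```bash
python3 -m jog '[{"linear":[0,0.02,0.03],"turn":0,"hand":1},{"linear":[0,0,0.02],"turn":0,"hand":1},{"linear":[0,0,0.022],"turn":0,"hand":1},{"linear":[0,0,0],"turn":0,"hand":1}]'
python3 -m jog '[{"linear":[0,0,0.003],"turn":0,"hand":-0.2},{"linear":[0,0,0],"turn":0,"hand":-0.2},{"linear":[0,0,0],"turn":0,"hand":-0.2},{"linear":[0,0,0],"turn":0,"hand":-0.2}]'
python3 -m jog '[{"linear":[0,0,-0.2],"turn":0,"hand":-0.2},{"linear":[0,0,-0.25],"turn":0,"hand":-0.6},{"linear":[0,0,-0.25],"turn":0,"hand":-1},{"linear":[0,0,-0.2],"turn":0,"hand":1},{"linear":[0,0,0],"turn":0,"hand":1}]'
python3 - <<'E'
from h import *
c=cams.camera("wrist");cv2.imwrite("pics/w15.png",c["img"][:,:,::-1])
plan(.615,-.13,.16,86.6)
E
```

```text
t: 21.4
ee_pos: [0.6315, 0.0536, 0.043]
orientation: [2.286, 2.154, 0.002]
contact_force: [0.6, -0.1, -0.3]
width: 0.0309
t: 21.8
ee_pos: [0.631, 0.0536, 0.0419]
orientation: [2.286, 2.154, 0.0]
contact_force: [0.5, 0.4, 0.3]
width: 0.0513
t: 22.3
ee_pos: [0.6325, 0.0537, 0.154]
orientation: [2.284, 2.152, 0.007]
contact_force: [0.7, 0.1, 1.0]
width: 0.0539
t 22.35 pos [0.6319 0.0536 0.1516] tilt [ 3.3e-03  3.0e-04 -1.0e+00] jaw deg -3.41 q6 1.71 w 0.0468 F [ 0.  -0.5 -1.2]
turn units 0.9999 (deg tool 89.99 ) alt -1.0001
after turn, units: [-0.0494  1.5358 -0.0706]
before turn, units: [-1.5358 -0.0492 -0.0706]
```

View pics/w15.png

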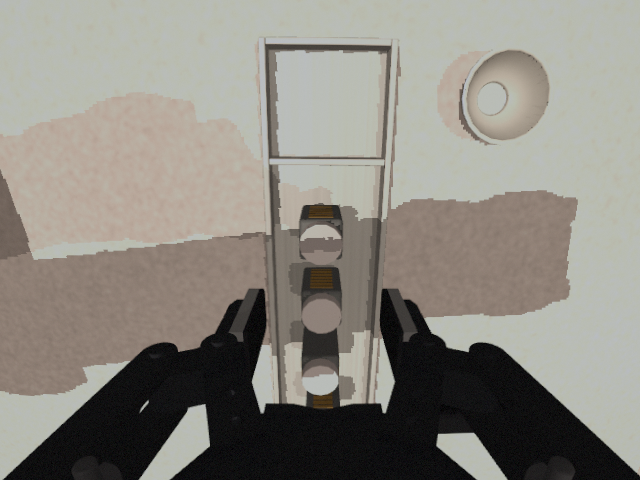

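```bash
python3 -m jog '[{"linear":[-0.3,0,-0.1],"turn":0,"hand":1},{"linear":[-0.3,0,-0.1],"turn":0,"hand":1},{"linear":[-0.3,0,0],"turn":0,"hand":1},{"linear":[-0.3,0,0],"turn":0,"hand":1},{"linear":[-0.3,0,0],"turn":0,"hand":1}]'
python3 -m jog '[{"linear":[-0.3,0,0],"turn":-0.095,"hand":1},{"linear":[0,0,0],"turn":-0.095,"hand":1},{"linear":[0,0,0],"turn":-0.095,"hand":1},{"linear":[0,0,0],"turn":-0.095,"hand":1},{"linear":[0,0,0],"turn":-0.095,"hand":1}]'
python3 -m jog '[{"linear":[0,0,0],"turn":-0.095,"hand":1},{"linear":[0,0,0],"turn":-0.095,"hand":1},{"linear":[0,0,0],"turn":-0.095,"hand":1},{"linear":[0,0,0],"turn":-0.095,"hand":1},{"linear":[0,0,0],"turn":-0.095,"hand":1}]'
python3 -m jog '[{"linear":[0,0,0],"turn":-0.05,"hand":1},{"linear":[0,0,0],"turn":0,"hand":1}]'
python3 - <<'E'
from h import *
c=cams.camera("wrist");crop(c["img"],0,0,640,480,1,"w16.png",1.2)
plan(.615,-.21,.16,86.6)
E
```

```text
t: 22.85
ee_pos: [0.6196, -0.1274, 0.1723]
orientation: [-2.285, -2.154, 0.002]
contact_force: [0.9, -0.4, -0.3]
width: -0.0001
t: 23.35
ee_pos: [0.6177, -0.1622, 0.172]
orientation: [-1.335, -2.841, 0.001]
contact_force: [0.5, -0.4, -1.2]
width: -0.0004
t: 23.85
ee_pos: [0.6177, -0.162, 0.1721]
orientation: [-0.207, -3.133, -0.001]
contact_force: [-0.1, -0.0, 0.8]
width: -0.0
t: 24.05
ee_pos: [0.6177, -0.162, 0.1722]
orientation: [-0.092, -3.138, -0.001]
contact_force: [-0.3, -0.6, 0.1]
width: -0.0002
t 24.1 pos [ 0.6178 -0.162   0.1724] tilt [-1.7e-03  5.0e-04 -1.0e+00] jaw deg 86.48 q6 -0.2 w 0.0 F [-0.  -0.6  0.3]
turn units -0.0013 (deg tool -0.12 ) alt 1.9987
after turn, units: [-0.0008 -0.4007  0.1035]
before turn, units: [-0.0016 -0.4007  0.1035]
```

View pics/w16.png

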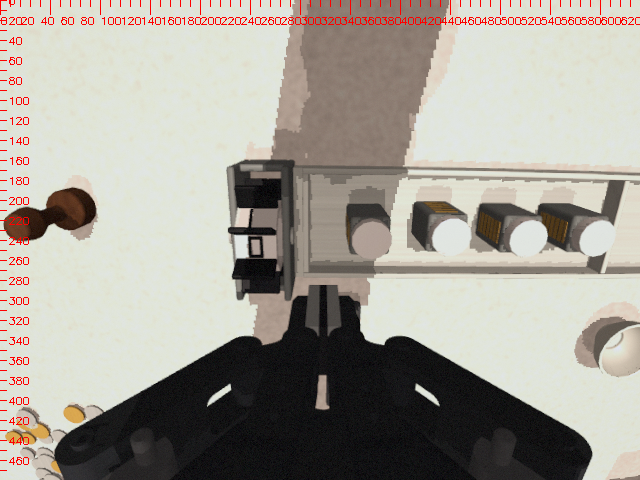

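```bash
python3 - <<'E'
from h import *
c=cams.camera("wrist");crop(c["img"],215,150,100,75*2,5,"w17.png",1.2)
E
```

```text
(no output)
```

View pics/w17.png

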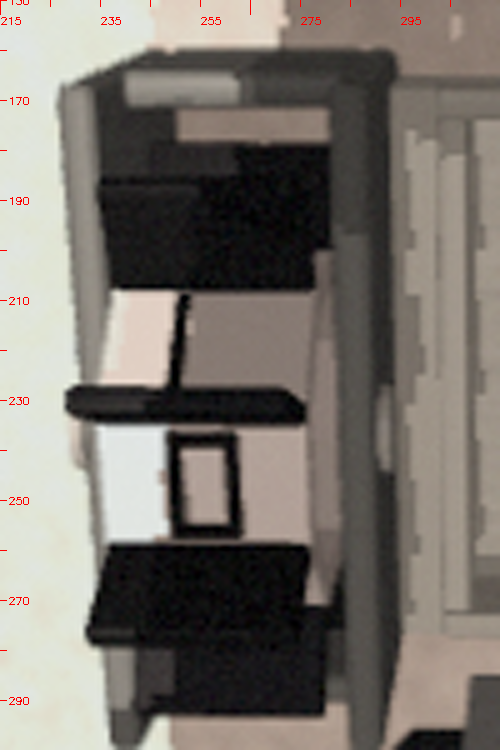

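```bash
python3 - <<'E'
from h import *
c=cams.camera("wrist")
for n,u in [("r-x L",(228.5,231)),("r-x R",(276,231)),("r+x L",(233,277)),("r+x R",(272,276))]: print(n,un(c,u,.0925).round(4))
print("cheeks top z.058",[un(c,u,.058).round(4) for u in [(227.5,168),(292,161),(237,298),(290,298)]])
print("end wall -x inner top z.04",un(c,(240,170),.04).round(4))
plan(.615,-.21,.16,86.6)
E
```

```text
r-x L [ 0.599  -0.2234  0.0925]
r-x R [ 0.601  -0.192   0.0925]
r+x L [ 0.6323 -0.2253  0.0925]
r+x R [ 0.6331 -0.1982  0.0925]
cheeks top z.058 [array([ 0.5616, -0.2279,  0.058 ]), array([ 0.5597, -0.1807,  0.058 ]), array([ 0.667, -0.236,  0.058]), array([ 0.6695, -0.1923,  0.058 ])]
end wall -x inner top z.04 [ 0.5656 -0.2235  0.04  ]
t 24.2 pos [ 0.6179 -0.162   0.173 ] tilt [-1.1e-03  3.0e-04 -1.0e+00] jaw deg 86.46 q6 -0.19 w -0.0002 F [ 0.2 -0.  -0.3]
turn units -0.0016 (deg tool -0.14 ) alt 1.9984
after turn, units: [ 0.0005 -0.4008  0.1079]
before turn, units: [-0.0005 -0.4008  0.1079]
```

```bash
python3 - <<'E'
from h import *
plan(.580,-.2072,.097,86.6)
E
```

```text
t 24.2 pos [ 0.6179 -0.162   0.173 ] tilt [-1.1e-03  3.0e-04 -1.0e+00] jaw deg 86.46 q6 -0.19 w -0.0002 F [ 0.2 -0.  -0.3]
turn units -0.0016 (deg tool -0.14 ) alt 1.9984
after turn, units: [ 0.2925 -0.3949  0.6332]
before turn, units: [ 0.2915 -0.3957  0.6332]
```

```bash
python3 -m jog '[{"linear":[0.146,-0.198,0],"turn":0,"hand":1},{"linear":[0.146,-0.198,0],"turn":0,"hand":1},{"linear":[0,0,0.2],"turn":0,"hand":1},{"linear":[0,0,0.2],"turn":0,"hand":1},{"linear":[0,0,0.1],"turn":0,"hand":1}]'
python3 -m jog '[{"linear":[0,0,0],"turn":0,"hand":1},{"linear":[0,0,0],"turn":0,"hand":1}]'
python3 - <<'E'
from h import *
c=cams.camera("wrist");crop(c["img"],150,180,320,240,2,"w18.png",1.5)
s=cams.camera("scene");crop(s["img"],190,180,120,100,5,"s18.png",1.2)
plan(.582,-.2072,.097,86.6)
E
```

```text
t: 24.7
ee_pos: [0.5794, -0.2074, 0.1115]
orientation: [-0.096, -3.138, -0.001]
contact_force: [-0.7, -0.1, -0.2]
width: 0.0
t: 24.9
ee_pos: [0.5806, -0.2073, 0.1144]
orientation: [0.094, 3.14, -0.0]
contact_force: [0.7, 0.1, 0.4]
width: -0.0001
t 25.0 pos [ 0.581  -0.2075  0.1151] tilt [ 1.7e-03 -6.0e-04 -1.0e+00] jaw deg 86.59 q6 -0.28 w -0.0002 F [-0.2  0.2  1. ]
turn units -0.0001 (deg tool -0.01 ) alt 1.9999
after turn, units: [-0.0079  0.0028  0.1512]
before turn, units: [-0.0079  0.0028  0.1512]
```

View pics/w18.png

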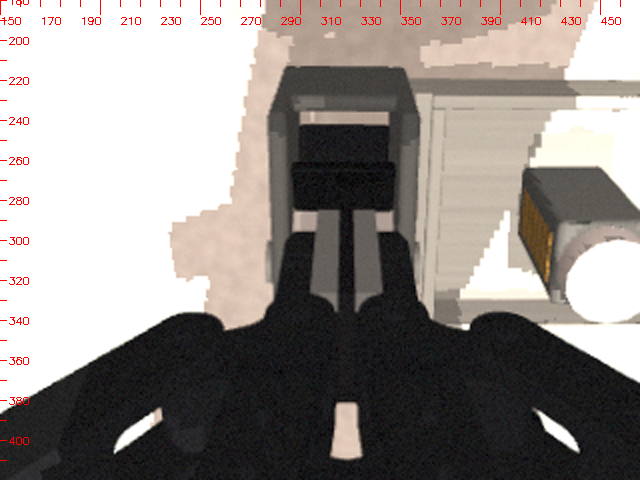

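View pics/s18.png

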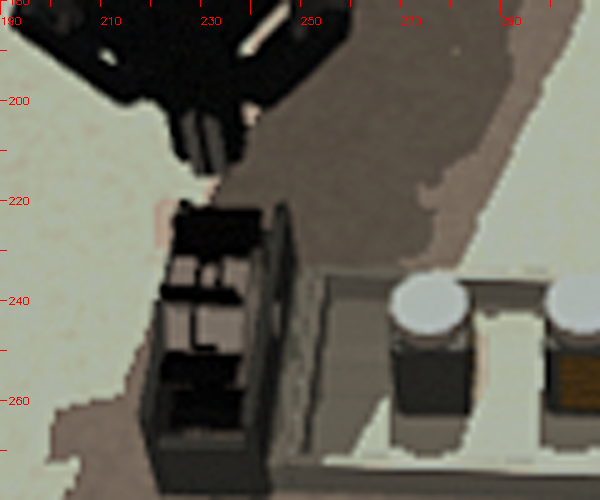

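```bash
python3 -m jog '[{"linear":[0,0,0.08],"turn":0,"hand":1},{"linear":[0,0,0.08],"turn":0,"hand":1},{"linear":[0,0,0],"turn":0,"hand":1}]'
python3 -m jog '[{"linear":[-0.08,0,0],"turn":0,"hand":1},{"linear":[-0.08,0,0],"turn":0,"hand":1},{"linear":[0,0,0],"turn":0,"hand":1}]'
python3 - <<'E'
from h import *
s=cams.camera("scene");crop(s["img"],190,180,120,100,5,"s19.png",1.2)
plan(.6185,-.2072,.097,86.6)
E
```

```text
t: 25.3
ee_pos: [0.5796, -0.2071, 0.0926]
orientation: [-0.093, -3.138, -0.001]
contact_force: [-0.2, -0.1, -0.4]
width: -0.0002
t: 25.6
ee_pos: [0.601, -0.2086, 0.0947]
orientation: [0.093, 3.139, -0.0]
contact_force: [0.4, 0.6, 0.5]
width: -0.0001
t 25.65 pos [ 0.6005 -0.2086  0.0946] tilt [ 6.e-04 -1.e-04 -1.e+00] jaw deg 86.61 q6 -0.28 w 0.0001 F [ 0.8 -0.1 -0.3]
turn units 0.0001 (deg tool 0.01 ) alt -1.9999
after turn, units: [-0.1493  0.0205 -0.0201]
before turn, units: [-0.1493  0.0205 -0.0201]
```

View pics/s19.png

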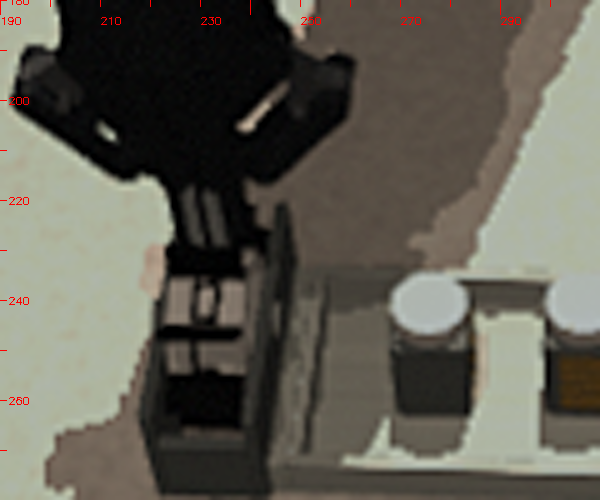

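```bash
python3 -m jog '[{"linear":[-0.08,0,0],"turn":0,"hand":1},{"linear":[-0.05,0,0],"turn":0,"hand":1},{"linear":[-0.03,0,0],"turn":0,"hand":1},{"linear":[0,0,0],"turn":0,"hand":1}]'
python3 - <<'E'
from h import *
s=cams.camera("scene");crop(s["img"],190,180,120,100,5,"s20.png",1.2)
plan(.6185,-.2072,.097,86.6)
E
```

```text
t: 26.05
ee_pos: [0.6192, -0.2097, 0.0944]
orientation: [-0.093, -3.14, -0.0]
contact_force: [-0.4, 0.3, -0.1]
width: -0.0001
t 26.1 pos [ 0.6189 -0.2097  0.0944] tilt [-1.e-04  1.e-04 -1.e+00] jaw deg 86.6 q6 -0.27 w -0.0 F [-0.3 -0.6 -0.2]
turn units -0.0 (deg tool -0.0 ) alt 2.0
after turn, units: [ 0.0044  0.0206 -0.0216]
before turn, units: [ 0.0044  0.0206 -0.0216]
```

View pics/s20.png

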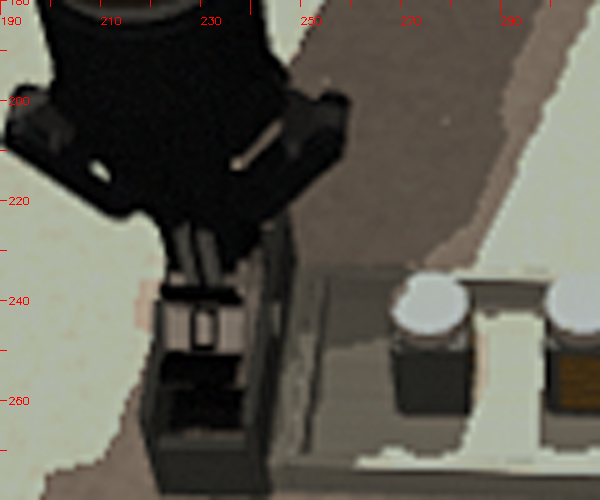

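```bash
python3 -m jog '[{"linear":[0,0,-0.25],"turn":0,"hand":1},{"linear":[0.16,0,0],"turn":0,"hand":1},{"linear":[0.16,0,0],"turn":0,"hand":1},{"linear":[0,0,0],"turn":0,"hand":1},{"linear":[0,0,0],"turn":0,"hand":1}]'
python3 - <<'E'
from h import *
s=cams.camera("scene");crop(s["img"],190,180,120,100,5,"s21.png",1.2)
plan(.580,-.2072,.095,86.6)
E
```

```text
t: 26.6
ee_pos: [0.5804, -0.2075, 0.1249]
orientation: [0.094, 3.139, -0.0]
contact_force: [0.3, -1.2, 0.6]
width: 0.0002
t 26.65 pos [ 0.5807 -0.2075  0.1247] tilt [ 5.e-04 -2.e-04 -1.e+00] jaw deg 86.58 q6 -0.28 w -0.0006 F [ 1.6 -0.3  0. ]
turn units -0.0002 (deg tool -0.02 ) alt 1.9998
after turn, units: [0.0057 0.0024 0.2478]
before turn, units: [0.0058 0.0024 0.2478]
```

View pics/s21.png

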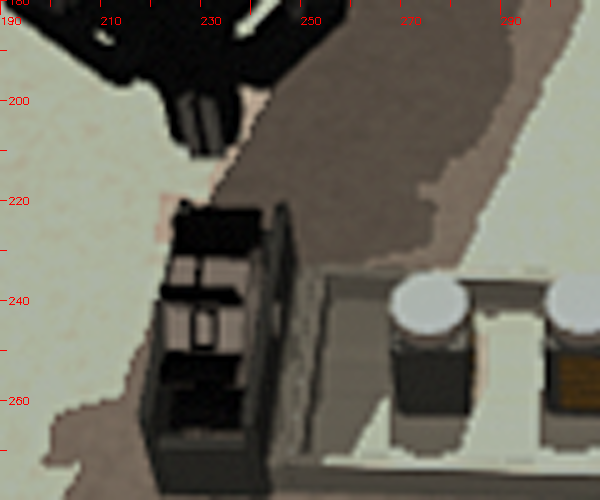

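Top is now 1. Repeat the same stroke.

```bash
python3 -m jog '[{"linear":[0,0,0.125],"turn":0,"hand":1},{"linear":[0,0,0.125],"turn":0,"hand":1},{"linear":[0,0,0],"turn":0,"hand":1},{"linear":[-0.08,0,0],"turn":0,"hand":1},{"linear":[-0.08,0,0],"turn":0,"hand":1}]'
python3 -m jog '[{"linear":[-0.08,0,0],"turn":0,"hand":1},{"linear":[-0.05,0,0],"turn":0,"hand":1},{"linear":[-0.03,0,0],"turn":0,"hand":1},{"linear":[0,0,0],"turn":0,"hand":1}]'
python3 -m jog '[{"linear":[0,0,-0.25],"turn":0,"hand":1},{"linear":[0.16,0,0],"turn":0,"hand":1},{"linear":[0.16,0,0],"turn":0,"hand":1},{"linear":[0,0,0],"turn":0,"hand":1},{"linear":[0,0,0],"turn":0,"hand":1}]'
python3 - <<'E'
from h import *
s=cams.camera("scene");crop(s["img"],190,180,120,100,5,"s22.png",1.2)
plan(.580,-.2072,.095,86.6)
E
```

```text
t: 27.15
ee_pos: [0.5997, -0.2087, 0.0949]
orientation: [-0.094, -3.139, 0.0]
contact_force: [-3.6, 0.0, 1.6]
width: 0.0001
t: 27.55
ee_pos: [0.6193, -0.2097, 0.0944]
orientation: [0.093, 3.14, 0.0]
contact_force: [0.0, -0.3, -1.0]
width: 0.0
t: 28.05
ee_pos: [0.5804, -0.2075, 0.125]
orientation: [0.094, 3.139, -0.0]
contact_force: [0.6, -0.5, 0.2]
width: -0.0002
t 28.1 pos [ 0.5807 -0.2075  0.1248] tilt [ 7.e-04 -1.e-04 -1.e+00] jaw deg 86.59 q6 -0.28 w -0.0 F [-1.1  0.6 -0.1]
turn units -0.0002 (deg tool -0.01 ) alt 1.9998
after turn, units: [0.0065 0.0021 0.248 ]
before turn, units: [0.0065 0.0021 0.248 ]
```

View pics/s22.png

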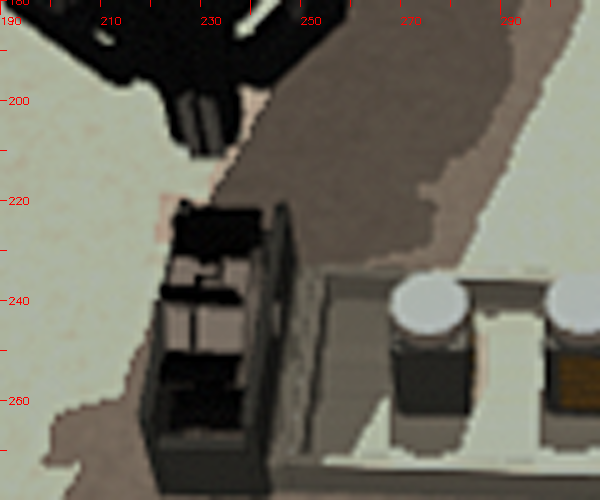

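Top is 2 (1 now on the far face). Again.

```bash
python3 -m jog '[{"linear":[0,0,0.125],"turn":0,"hand":1},{"linear":[0,0,0.125],"turn":0,"hand":1},{"linear":[0,0,0],"turn":0,"hand":1},{"linear":[-0.08,0,0],"turn":0,"hand":1},{"linear":[-0.08,0,0],"turn":0,"hand":1}]'
python3 -m jog '[{"linear":[-0.08,0,0],"turn":0,"hand":1},{"linear":[-0.05,0,0],"turn":0,"hand":1},{"linear":[-0.03,0,0],"turn":0,"hand":1},{"linear":[0,0,0],"turn":0,"hand":1}]'
python3 -m jog '[{"linear":[0,0,-0.25],"turn":0,"hand":1},{"linear":[0.16,0,0],"turn":0,"hand":1},{"linear":[0.16,0,0],"turn":0,"hand":1},{"linear":[0,0,0],"turn":0,"hand":1},{"linear":[0,0,0],"turn":0,"hand":1}]'
python3 - <<'E'
from h import *
s=cams.camera("scene");crop(s["img"],190,180,120,100,5,"s23.png",1.2)
plan(.580,-.2072,.095,86.6)
E
```

```text
t: 28.6
ee_pos: [0.5997, -0.2086, 0.0948]
orientation: [-0.094, -3.139, 0.0]
contact_force: [-3.3, 0.1, 1.9]
width: 0.0004
t: 29.0
ee_pos: [0.6193, -0.2097, 0.0944]
orientation: [0.093, 3.14, 0.0]
contact_force: [0.3, 1.2, 0.1]
width: -0.0001
t: 29.5
ee_pos: [0.5805, -0.2075, 0.125]
orientation: [0.094, 3.139, -0.0]
contact_force: [0.1, 0.4, -0.1]
width: 0.0002
t 29.55 pos [ 0.5807 -0.2075  0.1248] tilt [ 7.e-04 -1.e-04 -1.e+00] jaw deg 86.59 q6 -0.28 w 0.0001 F [-0.6 -0.   0.1]
turn units -0.0001 (deg tool -0.01 ) alt 1.9999
after turn, units: [0.0063 0.0021 0.2481]
before turn, units: [0.0063 0.0021 0.2481]
```

View pics/s23.png

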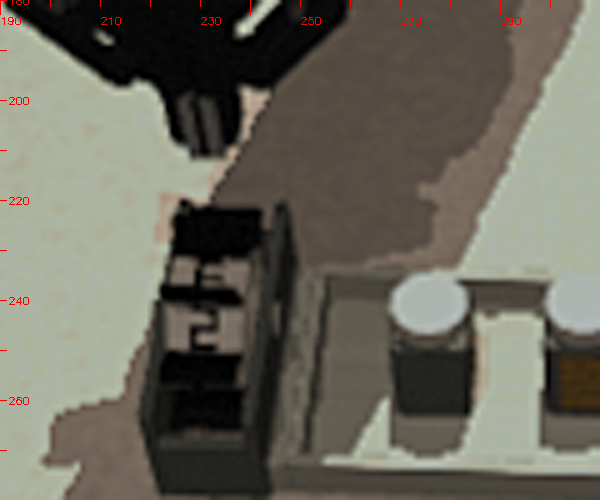

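Top is 3 (2 on the far face). One more stroke, then raise and look with the wrist camera.

```bash
python3 -m jog '[{"linear":[0,0,0.125],"turn":0,"hand":1},{"linear":[0,0,0.125],"turn":0,"hand":1},{"linear":[0,0,0],"turn":0,"hand":1},{"linear":[-0.08,0,0],"turn":0,"hand":1},{"linear":[-0.08,0,0],"turn":0,"hand":1}]'
python3 -m jog '[{"linear":[-0.08,0,0],"turn":0,"hand":1},{"linear":[-0.05,0,0],"turn":0,"hand":1},{"linear":[-0.03,0,0],"turn":0,"hand":1},{"linear":[0,0,0],"turn":0,"hand":1}]'
python3 -m jog '[{"linear":[0,0,-0.25],"turn":0,"hand":1},{"linear":[0,0,-0.25],"turn":0,"hand":1},{"linear":[0,0.3,0],"turn":0,"hand":1},{"linear":[0,0.1,0],"turn":0,"hand":1},{"linear":[0,0,0],"turn":0,"hand":1}]'
python3 - <<'E'
from h import *
s=cams.camera("scene");crop(s["img"],100,100,400,240,2,"s24.png",1.2)
c=cams.camera("wrist");crop(c["img"],215,150,190,150,4,"w24.png",1.2)
plan(.4,.302,.14,6)
E
```

```text
t: 30.05
ee_pos: [0.5997, -0.2086, 0.0949]
orientation: [-0.094, -3.139, 0.0]
contact_force: [-3.1, -1.1, 2.3]
width: -0.0003
t: 30.45
ee_pos: [0.6193, -0.2097, 0.0944]
orientation: [0.093, 3.14, 0.0]
contact_force: [0.5, 0.3, 0.3]
width: 0.0001
t: 30.95
ee_pos: [0.6215, -0.1604, 0.1546]
orientation: [0.09, 3.14, 0.0]
contact_force: [1.2, -0.7, 0.2]
width: -0.0001
t 31.05 pos [ 0.6213 -0.162   0.1541] tilt [-7.e-04 -2.e-04 -1.e+00] jaw deg 86.62 q6 -0.2 w 0.0 F [ 0.   0.3 -0.4]
turn units 0.8958 (deg tool 80.62 ) alt -1.1042
after turn, units: [ 4.0382 -1.4296  0.1181]
before turn, units: [2.0684 3.7513 0.1181]
```

View pics/s24.png

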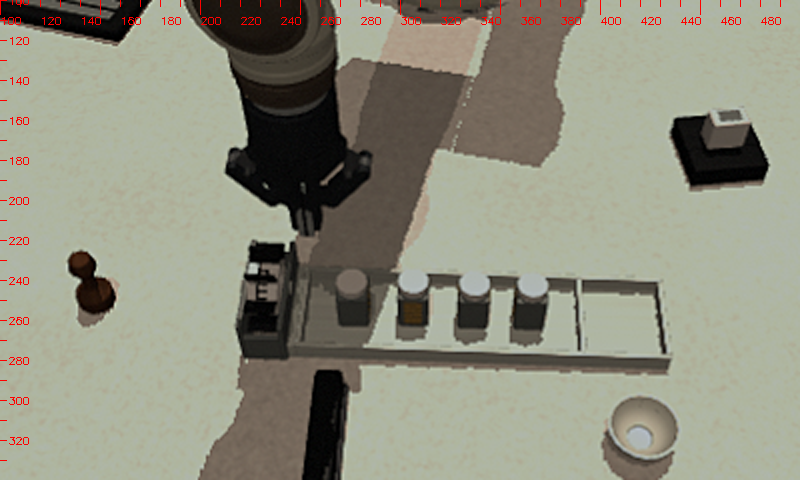

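View pics/w24.png

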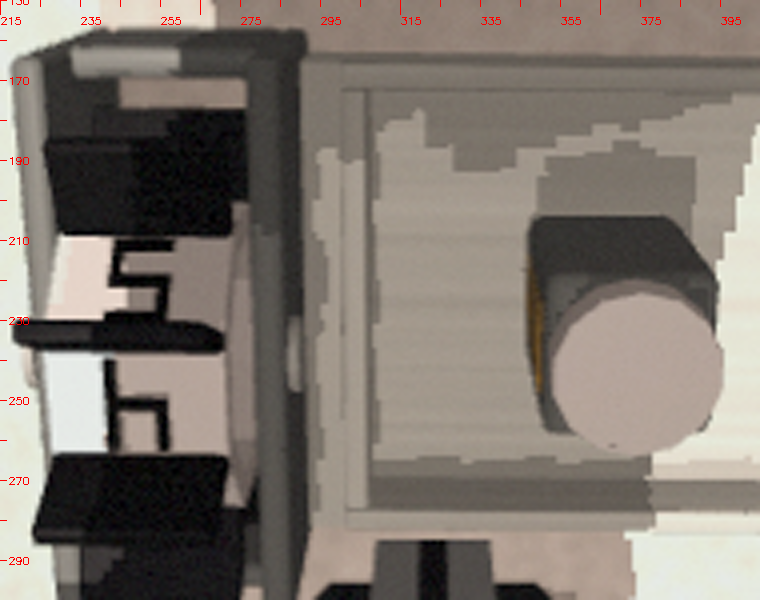

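```bash
python3 - <<'E'
from h import *
c=cams.camera("top");crop(c["img"],0,0,640,480,1,"t25.png",1.2)
s=cams.camera("scene");crop(s["img"],0,0,640,480,1,"s25.png",1.2)
E
```

```text
(no output)
```

View pics/t25.png

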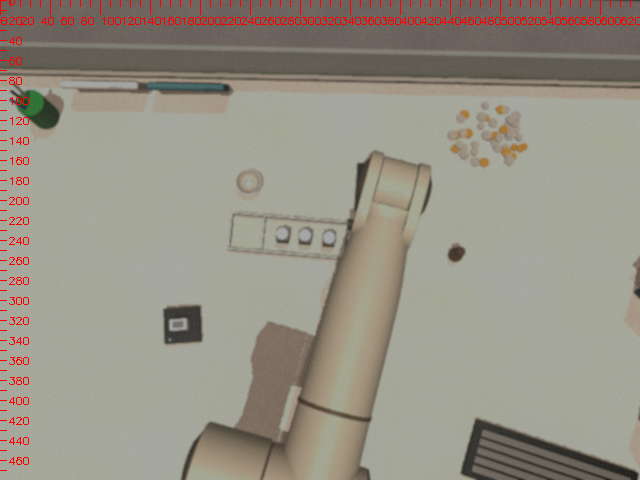

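View pics/s25.png

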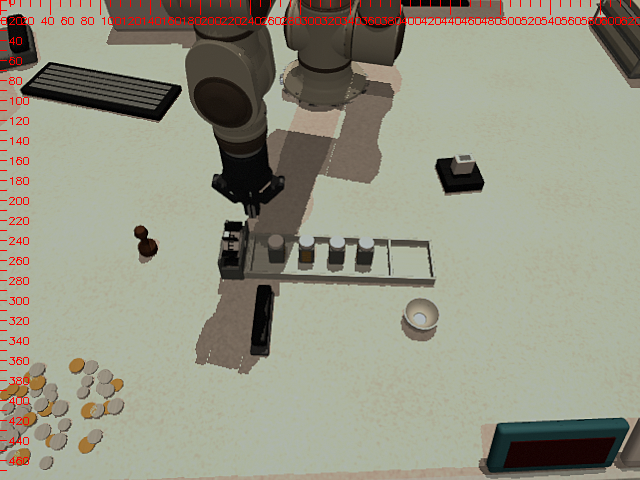

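```bash
python3 -m jog '[{"linear":[0,0,0],"turn":0.095,"hand":1},{"linear":[0,0,0],"turn":0.095,"hand":0},{"linear":[0,0,0],"turn":0.095,"hand":0},{"linear":[0,0,0],"turn":0.095,"hand":0},{"linear":[0,0,0],"turn":0.095,"hand":0}]'
python3 -m jog '[{"linear":[0,0,0],"turn":0.095,"hand":-1},{"linear":[0,0,0],"turn":0.095,"hand":-1},{"linear":[0,0,0],"turn":0.095,"hand":-1},{"linear":[0,0,0],"turn":0.095,"hand":-1},{"linear":[0,0,0],"turn":0.052,"hand":-1}]'
python3 - <<'E'
from h import *
plan(.4,.302,.15,5)
E
```

```text
t: 31.65
ee_pos: [0.6213, -0.1628, 0.1541]
orientation: [-1.242, -2.885, 0.0]
contact_force: [0.2, 0.3, -0.3]
width: 0.0427
t: 32.15
ee_pos: [0.6213, -0.1628, 0.1541]
orientation: [-2.131, -2.308, 0.001]
contact_force: [-0.5, 0.5, 0.5]
width: 0.0857
t 32.15 pos [ 0.6213 -0.1628  0.1541] tilt [-7.e-04  0.e+00 -1.e+00] jaw deg 4.57 q6 1.23 w 0.0857 F [-0.5  0.5  0.5]
turn units -0.0048 (deg tool -0.43 ) alt 1.9952
after turn, units: [ 4.0194 -1.4994  0.0354]
before turn, units: [ 4.008  -1.5294  0.0354]
```

```bash
python3 -m jog '[{"linear":[0.334,-0.127,0],"turn":0,"hand":-1},{"linear":[0.334,-0.127,0],"turn":0,"hand":-1},{"linear":[0.334,-0.127,0],"turn":0,"hand":-1},{"linear":[0.334,-0.127,0],"turn":0,"hand":-1},{"linear":[0.334,-0.127,0],"turn":0,"hand":-1}]'
python3 -m jog '[{"linear":[0.334,-0.127,0],"turn":0,"hand":-1},{"linear":[0.334,-0.127,0],"turn":0,"hand":-1},{"linear":[0.334,-0.127,0],"turn":0,"hand":-1},{"linear":[0.334,-0.127,0],"turn":0,"hand":-1},{"linear":[0.334,-0.127,0],"turn":0,"hand":-1}]'
python3 -m jog '[{"linear":[0.334,-0.127,0],"turn":0,"hand":-1},{"linear":[0.25,-0.1,0],"turn":0,"hand":-1},{"linear":[0,0,0],"turn":0,"hand":-1},{"linear":[0,0,0],"turn":0,"hand":-1}]'
python3 - <<'E'
from h import *
c=cams.camera("wrist");crop(c["img"],0,0,640,480,1,"w26.png",1.2);crop(c["img"],250,150,150,150,5,"w26b.png",1.2)
plan(.4,.302,.044,5)
E
```

```text
t: 32.65
ee_pos: [0.5274, 0.0317, 0.1543]
orientation: [-2.125, -2.314, 0.0]
contact_force: [1.3, 0.6, -0.5]
width: 0.0856
t: 33.15
ee_pos: [0.4344, 0.225, 0.1545]
orientation: [2.124, 2.314, -0.0]
contact_force: [1.0, 0.0, -0.1]
width: 0.0852
t: 33.55
ee_pos: [0.4019, 0.2917, 0.1543]
orientation: [2.122, 2.316, -0.001]
contact_force: [-1.4, -0.4, -0.5]
width: 0.0853
t 33.6 pos [0.4022 0.2912 0.1544] tilt [-2.e-04 -5.e-04 -1.e+00] jaw deg 4.94 q6 2.11 w 0.0851 F [ 0.2 -0.5  0. ]
turn units -0.0006 (deg tool -0.06 ) alt 1.9994
after turn, units: [ 0.0919 -0.0101  0.9197]
before turn, units: [ 0.0918 -0.0102  0.9197]
```

View pics/w26.png

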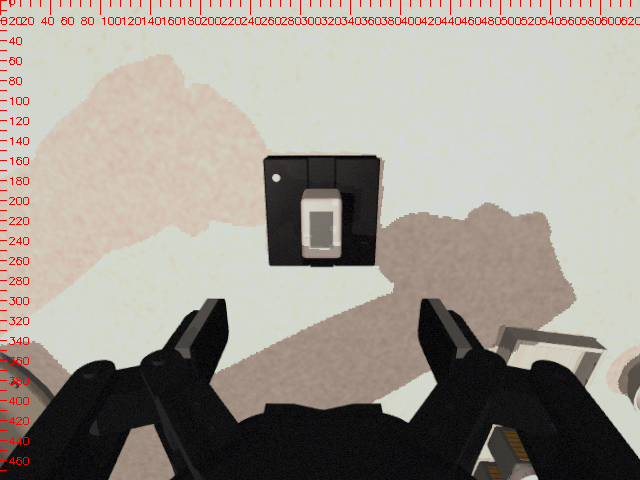

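View pics/w26b.png

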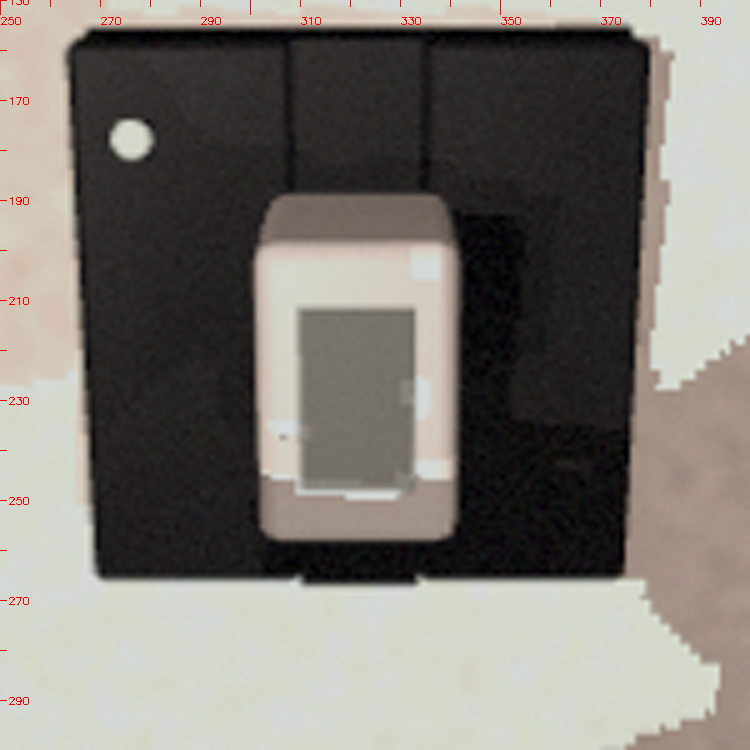

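```bash
python3 - <<'E'
from h import *
c=cams.camera("wrist")
P=[un(c,u,.066) for u in [(301,198.5),(341,198.5),(341.5,258),(302,258)]]
print(np.round(P,4),np.mean(P,0).round(4))
D=[un(c,u,.026) for u in [(264,159),(379,158),(374.5,265.5),(269,265.5)]]
print(np.round(D,4),np.mean(D,0).round(4))
m=np.mean(P,0)
plan(m[0],m[1],.044,5)
E
```

```text
[[0.3841 0.3238 0.066 ]
 [0.4105 0.326  0.066 ]
 [0.4152 0.2839 0.066 ]
 [0.3877 0.2815 0.066 ]] [0.3994 0.3038 0.066 ]
[[0.3522 0.3431 0.026 ]
 [0.4389 0.3514 0.026 ]
 [0.4473 0.2636 0.026 ]
 [0.3593 0.256  0.026 ]] [0.3994 0.3035 0.026 ]
t 33.65 pos [0.4024 0.2909 0.1544] tilt [-1.e-04 -4.e-04 -1.e+00] jaw deg 4.9 q6 2.11 w 0.0854 F [-0.7 -0.6  0.3]
turn units -0.0011 (deg tool -0.1 ) alt 1.9989
after turn, units: [ 0.1096 -0.0152  0.9203]
before turn, units: [ 0.1096 -0.0154  0.9203]
```

```bash
python3 -m jog '[{"linear":[0.108,-0.015,0.2],"turn":0,"hand":-1},{"linear":[0,0,0.24],"turn":0,"hand":-1},{"linear":[0,0,0.24],"turn":0,"hand":-1},{"linear":[0,0,0.22],"turn":0,"hand":-1},{"linear":[0,0,0],"turn":0,"hand":-1}]'
python3 -m jog '[{"linear":[0,0,0],"turn":0,"hand":-1}]'
python3 - <<'E'
from h import *
plan(.3994,.3038,.044,5)
E
```

```text
t: 34.15
ee_pos: [0.3979, 0.3021, 0.0432]
orientation: [-2.125, -2.313, 0.009]
contact_force: [-0.6, 0.4, -0.3]
width: 0.0856
t: 34.25
ee_pos: [0.3994, 0.3037, 0.0471]
orientation: [-2.125, -2.314, 0.001]
contact_force: [-0.2, 0.0, 0.9]
width: 0.0856
t 34.25 pos [0.3994 0.3037 0.0471] tilt [-3.e-04 -3.e-04 -1.e+00] jaw deg 4.87 q6 2.14 w 0.0856 F [-0.2  0.   0.9]
turn units -0.0014 (deg tool -0.13 ) alt 1.9986
after turn, units: [ 0.0007 -0.0002  0.0257]
before turn, units: [ 0.0007 -0.0002  0.0257]
```

```bash
python3 -m jog '[{"linear":[0,0,0.02],"turn":0,"hand":1},{"linear":[0,0,0],"turn":0,"hand":1},{"linear":[0,0,0],"turn":0,"hand":1},{"linear":[0,0,0],"turn":0,"hand":1},{"linear":[0,0,0],"turn":0,"hand":1}]'
python3 -m jog '[{"linear":[0,0,0],"turn":0,"hand":1},{"linear":[0,0,0],"turn":0,"hand":1},{"linear":[0,0,0],"turn":0,"hand":1}]'
python3 -m jog '[{"linear":[0,0,-0.02],"turn":0,"hand":1},{"linear":[0,0,-0.02],"turn":0,"hand":1}]'
python3 -m jog '[{"linear":[0,0,-0.03],"turn":0,"hand":1},{"linear":[0,0,-0.03],"turn":0,"hand":1},{"linear":[0,0,-0.03],"turn":0,"hand":1},{"linear":[0,0,-0.03],"turn":0,"hand":1},{"linear":[0,0,-0.03],"turn":0,"hand":1}]'
python3 -m jog '[{"linear":[0,0,-0.06],"turn":0,"hand":1},{"linear":[0,0,-0.06],"turn":0,"hand":1},{"linear":[0,0,-0.06],"turn":0,"hand":1},{"linear":[0,0,0],"turn":0,"hand":1}]'
python3 - <<'E'
from h import *
c=cams.camera("wrist");crop(c["img"],0,0,640,480,1,"w27.png",1.2)
s=cams.camera("scene");crop(s["img"],400,100,120,100,5,"s27.png",1.2)
plan(.637,.148,.1,-3.4)
E
```

```text
t: 34.75
ee_pos: [0.3992, 0.3048, 0.0449]
orientation: [2.123, 2.315, 0.002]
contact_force: [0.3, -0.3, 5.0]
width: 0.0269
t: 35.05
ee_pos: [0.3992, 0.3048, 0.0449]
orientation: [2.123, 2.315, 0.002]
contact_force: [-0.8, -0.7, 5.7]
width: 0.0273
t: 35.25
ee_pos: [0.3987, 0.3042, 0.0479]
orientation: [2.123, 2.315, -0.002]
contact_force: [1.9, 0.9, -10.3]
width: 0.0273
t: 35.75
ee_pos: [0.399, 0.3047, 0.0677]
orientation: [-2.123, -2.315, -0.001]
contact_force: [-0.4, -0.3, -0.4]
width: 0.0275
t: 36.15
ee_pos: [0.3994, 0.3049, 0.09]
orientation: [2.123, 2.315, 0.003]
contact_force: [0.0, 0.2, -0.7]
width: 0.0273
t 36.25 pos [0.399  0.3046 0.0887] tilt [ 3.e-04  2.e-04 -1.e+00] jaw deg 4.96 q6 2.14 w 0.0267 F [-0.   0.7 -1.6]
turn units 0.0929 (deg tool 8.36 ) alt -1.9071
after turn, units: [-1.185   2.0571 -0.0936]
before turn, units: [-1.4715  1.8629 -0.0936]
```

View pics/w27.png

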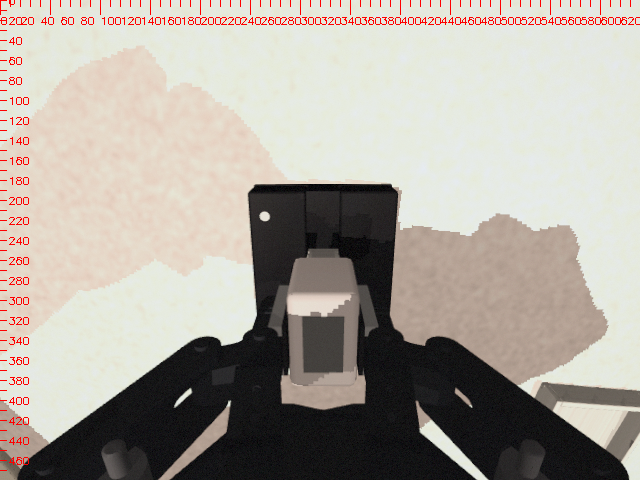

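View pics/s27.png

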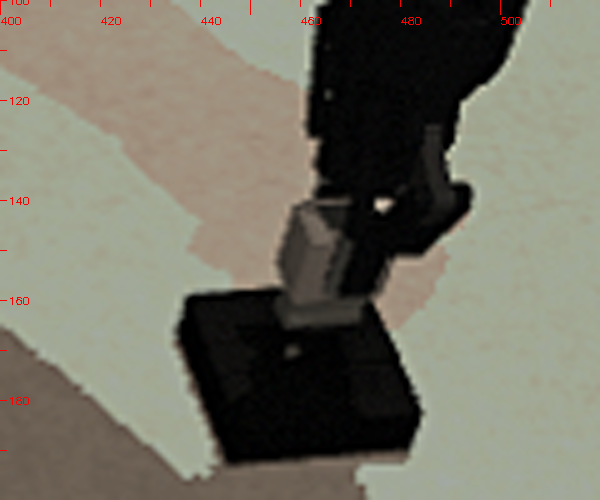

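```bash
python3 -m jog '[{"linear":[0,0,-0.2],"turn":0,"hand":1},{"linear":[0,0,-0.15],"turn":0.093,"hand":1},{"linear":[0,0,0],"turn":0,"hand":1}]'
python3 - <<'E'
from h import *
plan(.636,.146,.13,-3.4)
E
```

```text
t: 36.55
ee_pos: [0.3997, 0.3051, 0.1325]
orientation: [2.289, 2.151, 0.005]
contact_force: [-0.7, -0.1, -1.4]
width: 0.0275
t 36.55 pos [0.3997 0.3051 0.1325] tilt [ 0.0025  0.0019 -1.    ] jaw deg -3.57 q6 2.29 w 0.0275 F [-0.7 -0.1 -1.4]
turn units -0.0019 (deg tool -0.17 ) alt 1.9981
after turn, units: [-1.2071  2.0442  0.0233]
before turn, units: [-1.2009  2.0479  0.0233]
```

```bash
python3 -m jog '[{"linear":[-0.171,0.292,0],"turn":0,"hand":1},{"linear":[-0.171,0.292,0],"turn":0,"hand":1},{"linear":[-0.171,0.292,0],"turn":0,"hand":1},{"linear":[-0.171,0.292,0],"turn":0,"hand":1},{"linear":[-0.171,0.292,0],"turn":0,"hand":1}]'
python3 -m jog '[{"linear":[-0.171,0.292,0],"turn":0,"hand":1},{"linear":[-0.171,0.292,0],"turn":0,"hand":1},{"linear":[0,0,0],"turn":0,"hand":1},{"linear":[0,0,0.2],"turn":0,"hand":1},{"linear":[0,0,0.2],"turn":0,"hand":1}]'
python3 -m jog '[{"linear":[0,0,0],"turn":0,"hand":1}]'
python3 - <<'E'
from h import *
c=cams.camera("wrist");crop(c["img"],0,0,640,480,1,"w28.png",1.2)
plan(.636,.146,.0435,-3.4)
E
```

```text
t: 37.05
ee_pos: [0.5686, 0.1905, 0.129]
orientation: [-2.282, -2.158, 0.002]
contact_force: [0.1, 0.4, -0.4]
width: 0.0272
t: 37.55
ee_pos: [0.6352, 0.1464, 0.0811]
orientation: [-2.283, -2.157, 0.0]
contact_force: [0.0, -0.1, -1.7]
width: 0.0272
t: 37.65
ee_pos: [0.6327, 0.1463, 0.0777]
orientation: [-2.281, -2.155, 0.01]
contact_force: [0.3, -0.2, -0.9]
width: 0.027
t 37.7 pos [0.6336 0.1465 0.0801] tilt [-4.4e-03 -9.0e-04 -1.0e+00] jaw deg -3.27 q6 1.86 w 0.0273 F [-0.  -0.7 -0.1]
turn units 0.0014 (deg tool 0.13 ) alt -1.9986
after turn, units: [-0.0027  0.0219  0.3051]
before turn, units: [-0.0028  0.0219  0.3051]
```

View pics/w28.png

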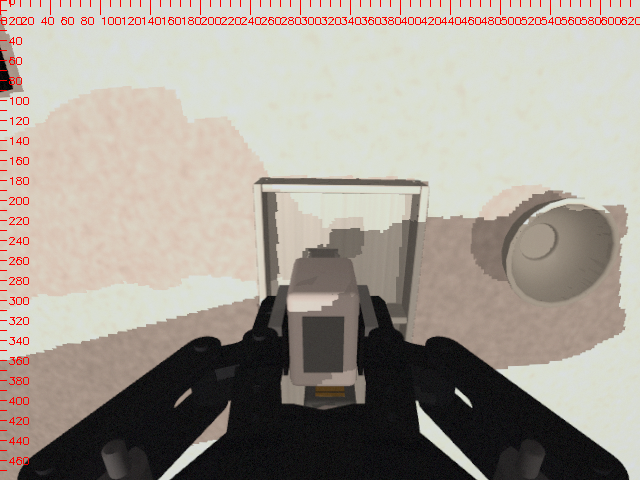

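```bash
python3 - <<'E'
from h import *
c=cams.camera("wrist")
for u in [(400,319),(400,324),(340,181),(340,192),(262,260),(418,260)]: print(u,un(c,u,.022).round(4))
E
```

```text
(400, 319) [0.6803 0.105  0.022 ]
(400, 324) [0.6804 0.1012 0.022 ]
(340, 181) [0.6451 0.1962 0.022 ]
(340, 192) [0.6449 0.1899 0.022 ]
(262, 260) [0.5959 0.151  0.022 ]
(418, 260) [0.6905 0.1457 0.022 ]
```

```bash
python3 -m jog '[{"linear":[0.01,0.04,0.1],"turn":0,"hand":1},{"linear":[0,0,0.1],"turn":0,"hand":1},{"linear":[0,0,0.06],"turn":0,"hand":1},{"linear":[0,0,0],"turn":0,"hand":1},{"linear":[0,0,0],"turn":0,"hand":1}]'
python3 -m jog '[{"linear":[0,0,0.02],"turn":0,"hand":1},{"linear":[0,0,0],"turn":0,"hand":1}]'
```

```text
t: 38.25
ee_pos: [0.64, 0.1475, 0.0513]
orientation: [-2.286, -2.154, 0.0]
contact_force: [-0.6, -1.2, -0.1]
width: 0.0273
t: 38.45
ee_pos: [0.6402, 0.1475, 0.0491]
orientation: [2.286, 2.154, 0.001]
contact_force: [0.3, -0.4, -0.1]
width: 0.0271
```

```bash
python3 -m jog '[{"linear":[0,0,0.02],"turn":0,"hand":1},{"linear":[0,0,0.01],"turn":0,"hand":1},{"linear":[0,0,0],"turn":0,"hand":1}]'
python3 -m jog '[{"linear":[0,0,0.01],"turn":0,"hand":1},{"linear":[0,0,0],"turn":0,"hand":1}]'
python3 -m jog '[{"linear":[0,0,0.008],"turn":0,"hand":1},{"linear":[0,0,0],"turn":0,"hand":1}]'
```

```text
t: 38.75
ee_pos: [0.64, 0.1474, 0.0451]
orientation: [-2.286, -2.154, 0.0]
contact_force: [-0.2, 0.0, -0.7]
width: 0.0272
t: 38.95
ee_pos: [0.64, 0.1475, 0.044]
orientation: [-2.287, -2.154, 0.0]
contact_force: [-0.9, 0.1, -1.0]
width: 0.027
t: 39.15
ee_pos: [0.6401, 0.1475, 0.0431]
orientation: [-2.286, -2.154, 0.0]
contact_force: [-0.3, -0.1, -1.2]
width: 0.0272
```

```bash
python3 -m jog '[{"linear":[0,0,0.01],"turn":0,"hand":1},{"linear":[0,0,0],"turn":0,"hand":1}]'
python3 -m jog '[{"linear":[0,0,0.008],"turn":0,"hand":1},{"linear":[0,0,0],"turn":0,"hand":1}]'
```

```text
t: 39.35
ee_pos: [0.6401, 0.1475, 0.043]
orientation: [2.286, 2.154, 0.001]
contact_force: [-2.7, -0.9, 6.6]
width: 0.0274
t: 39.55
ee_pos: [0.6402, 0.1475, 0.043]
orientation: [2.286, 2.154, 0.002]
contact_force: [-5.7, -1.8, 12.2]
width: 0.0274
```

Contact with the floor; back off slightly and release gently.

```bash
python3 -m jog '[{"linear":[0,0,-0.015],"turn":0,"hand":1},{"linear":[0,0,0],"turn":0,"hand":1}]'
python3 -m jog '[{"linear":[0,0,0],"turn":0,"hand":-0.1},{"linear":[0,0,0],"turn":0,"hand":-0.1},{"linear":[0,0,0],"turn":0,"hand":-0.1},{"linear":[0,0,0],"turn":0,"hand":-0.1}]'
python3 -m jog '[{"linear":[0,0,-0.15],"turn":0,"hand":-0.1},{"linear":[0,0,-0.25],"turn":0,"hand":-0.1},{"linear":[0,0,-0.3],"turn":0,"hand":-0.1},{"linear":[0,0,-0.3],"turn":0,"hand":-0.1},{"linear":[0,0,0],"turn":0,"hand":-0.1}]'
python3 - <<'E'
from h import *
c=cams.camera("wrist");crop(c["img"],0,0,640,480,1,"w29.png",1.2)
s=cams.camera("scene");crop(s["img"],200,200,260,130,3,"s29.png",1.2)
plan(.4,.15,.16,-3.4)
E
```

```text
t: 39.75
ee_pos: [0.6403, 0.1475, 0.0431]
orientation: [2.286, 2.154, 0.001]
contact_force: [0.5, 0.5, -0.3]
width: 0.0271
t: 40.15
ee_pos: [0.6401, 0.1475, 0.0427]
orientation: [-2.286, -2.154, 0.0]
contact_force: [-0.6, -0.0, -0.3]
width: 0.047
t: 40.65
ee_pos: [0.6419, 0.1479, 0.1689]
orientation: [2.283, 2.152, 0.011]
contact_force: [0.3, 0.4, 0.7]
width: 0.0468
t 40.75 pos [0.6406 0.1476 0.1637] tilt [ 1.9e-03  4.0e-04 -1.0e+00] jaw deg -3.41 q6 1.86 w 0.0471 F [-0.3  1.  -0.4]
turn units -0.0001 (deg tool -0.01 ) alt 1.9999
after turn, units: [-0.0989 -2.0027  0.0268]
before turn, units: [-0.0992 -2.0027  0.0268]
```

View pics/w29.png

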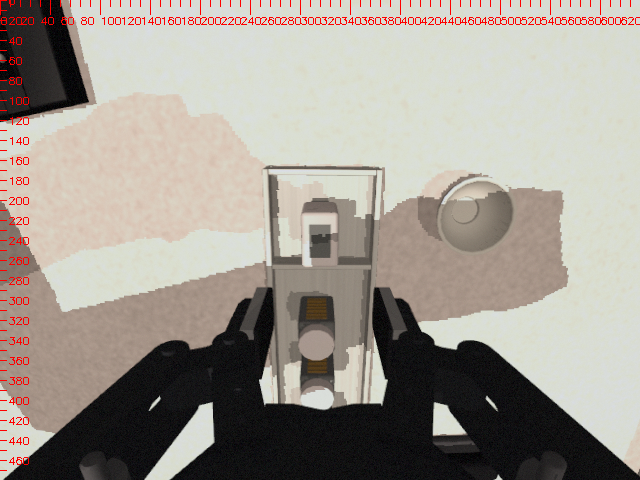

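View pics/s29.png

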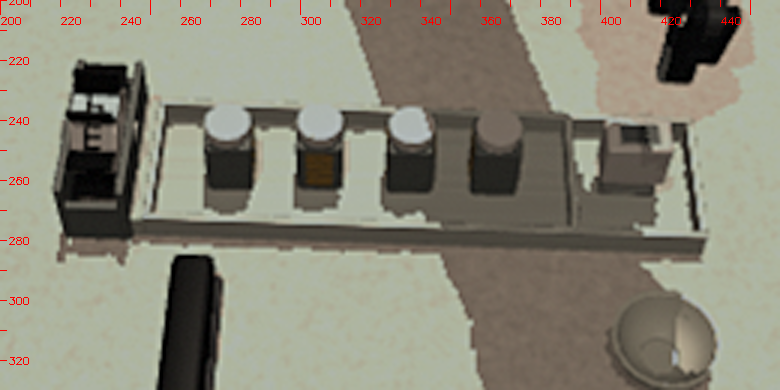

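```bash
python3 -m jog '[{"linear":[0,-0.33,-0.2],"turn":0,"hand":-0.1},{"linear":[0,-0.33,-0.2],"turn":0,"hand":-0.1},{"linear":[0,-0.33,0],"turn":0,"hand":-0.1},{"linear":[0,-0.33,0],"turn":0,"hand":-0.1},{"linear":[0,-0.33,0],"turn":0,"hand":-0.1}]'
python3 -m jog '[{"linear":[0,-0.33,0],"turn":0,"hand":-0.1},{"linear":[0,0,0],"turn":0,"hand":-0.1},{"linear":[0,0,0],"turn":0,"hand":-0.1},{"linear":[0,0,0],"turn":0,"hand":-0.1},{"linear":[0,0,0],"turn":0,"hand":-0.1}]'
python3 - <<'E'
from h import *
c=cams.camera("top");crop(c["img"],150,150,260,200,3,"t30.png",1.2)
s=cams.camera("scene");crop(s["img"],100,100,400,240,2,"s30.png",1.2)
print(sensors.get_obs()["contact_force"])
E
```

```text
t: 41.25
ee_pos: [0.4405, 0.159, 0.2092]
orientation: [-2.286, -2.154, 0.003]
contact_force: [0.4, 0.9, 0.4]
width: 0.0472
t: 41.75
ee_pos: [0.4035, 0.1615, 0.2101]
orientation: [-2.287, -2.154, 0.002]
contact_force: [0.3, 0.4, -0.6]
width: 0.0473
[ 0.01621012 -0.70581682  0.22661653]
```

View pics/t30.png

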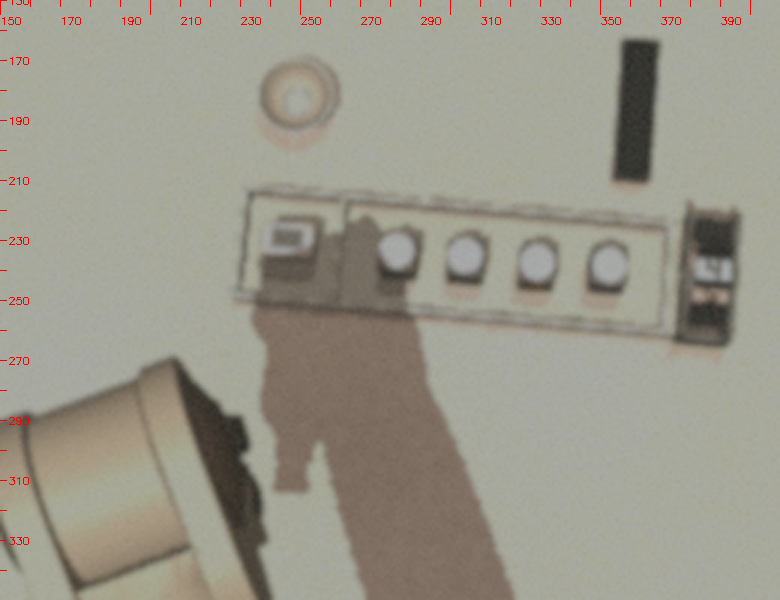

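View pics/s30.png

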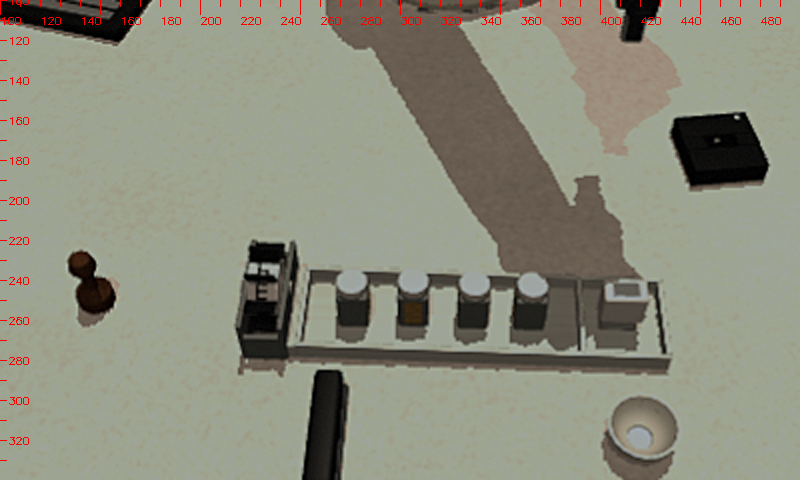

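```bash
python3 -c "
from station import job
print(job.sign_off())"
```

```text
the job is handed in; nothing more can be done
None
```

The tray is made up and handed in at about 42 s. I found four coin tubes on the counter and put all four upright in the bay. I rolled the count wheel from 0 to 4, one ridge at a time. After checking the bay and the wheel, I pulled the tag straight out of its dock and stood it in the pocket.

The last top and scene pictures show four tubes standing in the bay, a 4 uppermost on the wheel, and the tag inside the pocket. The stamp, cup and stapler look untouched. The arm was clear of everything, with contact force near zero. The full views taken before the tag move showed no tubes left on the counter. I saw no knocked tube and no slip, and no check failed at the end. The one disagreement was early on: the scene camera put the tubes about 7 mm farther out in x than the top camera did. The wrist camera agreed with the top camera, so I used those positions.

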